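Unload stuck hot blocks from a dry bath

ROBOT

A 6-joint arm with a two-finger parallel gripper is mounted at the origin on the work surface. World frame = base frame: x ahead of the robot, y to its left, z up, the work surface at z = 0. Lengths are in m, angles in rad, forces in N, time in s.
With the tool pointing down it reaches from about 0.375 to 0.9 m from the base axis. Payload 3.1 kg.
Tool frame: the origin (TCP) lies between the finger pads; the fingertips stand 11 mm ahead of it and the grasp point (between the pads) lies 8 mm behind it; z points along the fingers, y is the direction in which the jaws open and shut (so a half turn about z gives the same grasp; the last joint's range is limited). The gripper opens to 85 mm and grips with 20 to 120 N. Pads are 22 mm wide; open, the fingers measure 114 mm over their backs; the gripper's body (76 mm by 85 mm) begins 54 mm behind the grasp point. The pads swing forward as they close: fully open they stand 13 mm farther back than shut.
Start: joints at [1.095, 0.527, 1.433, -0, 1.181, -0.178], TCP at [0.183, 0.598, 0.242] pointing down, gripper open.
Joint ranges: [-3.08, 3.08], [-0.75, 2.2], [0.22, 2.44], [-1.43, 4.57], [0, 2.65], [-2.85, 2.85]. Speed limits (rad/s): [2.79, 2.79, 3.14, 3.14, 3.14, 3.14].

INTERFACE

Orientations are given as a unit quaternion [x, y, z, w].
In Python, from station import manip gives the robot as it stands. The module is installed in compiled form; this text tells all that it offers.
- The arm moves only by the tool arm_command, never from a script. Its argument "rows" is a list of rows, each a list of 3 entries, a list of its own where there are three numbers: the shift along the world's x, y, z in mm, then the turn about the world's z in rad, then the closure, from -1 (fully open) to 1 (shut), so that 0 is half open. A call has 1 to 12 rows; each row shifts and turns the commanded pose from where the row before left it; what a row does not reach is not made up. A row lasts 1/8 s, in which the tool goes at most 62.5 mm and 10.7 degrees, less where a joint would pass 70% of its speed; a pose out of reach is approached as far as the arm can. A call with a gripper value outside its range is refused whole. The fingers move at their own pace and stop on an object; "squeeze" is the grip in N (left out, the last holds). Time passes only in rows, so rows that do not move let the fingers close. It gives the time, the measured TCP pose, the force and the opening at its end, in the units of the state.
- manip.sense(): the state, without advancing time (a new reading comes with each control period).
- manip.snapshot(name): name is "scene" or "top" or "wrist"; returns the picture (420x560x3 uint8, blue, green, red); there is no depth.
- manip.get_calibration(name): a dict with "fovy" (degrees; the focal length in pixels is half the picture's height over the tangent of half this angle, whatever the lens; pixels are square), "cx", "cy" (the principal point, pixels), "k1" (the pictures are not rectified: a ray, as slopes to the right and down, at radius r is drawn at 1 + k1 r^2 times it, then the intrinsics apply), "R" (3x3) and "t" (3): a world point X has camera coordinates R X + t. Camera axes: x right, y down, z forward; pixel columns grow to the right and rows downward; lengths in m; the calibration is good to about 2 mm. A picture is of the moment at which its call begins: read the wrist's pose just before it. get_calibration takes no time and is no camera call; for the wrist camera it gives the pose at the moment of the call.
- manip.sign_off(): hands the job in, once; it reports no verdict.
The state is a dict: "t": time; "q": joint angles; "qd": joint speeds; "tau": joint torques, N m; "tcp_pos": TCP position; "tool_rot": TCP orientation; "force": force on the tool from outside, world axes, zero at the start; "ft_torque": the same for the moment, N m; "finger_gap": opening from 0.0 (shut) to 1.0 (fully open).
Only numpy, scipy, OpenCV 4.12 (cv2) and the standard library are available. Lean on these libraries where they do the work, as an engineer would, in place of code of your own. Each camera call takes 0.05 s, during which the arm holds its last target.

TASK

The tube blocks are stuck in the dry bath and still hot, so never touch them with the fingers. First lever every block loose: push the bar's blade under the block's bridge over the steel rail and press its handle down. Then fetch each block with the T-key - head through the slot, a quarter turn to lock - and stand it flat in the steel cooling tray; finally have the key back in its stand and the bar lying on the bench, and leave everything else where it is.

Things in the scene. Friction and masses are not known exactly. Their poses are not given: they have to be found in the camera images.
- bath: White three-well dry bath fixed on the bench; origin on the bench under the middle well, z up, x away from its front. Deck 66 mm high, from x = -60 to 50 mm, 260 mm wide (y), with three wells 63 x 63 mm, 20 mm deep, at x = 0, y = -80, 0, 80 mm; behind it (x = 50 to 110 mm) the control head, 84 mm high.
- rail: Fulcrum: round steel rail, 8 mm thick, along the bath's front edge (bath x = -52 mm, 250 mm along y), top 79 mm above the bench; origin at its middle, 66 mm above the bench. The blade lying level on it enters a seated block's tunnel 3 mm above the block's top, 5 mm under the plate; tip under the slot, pressing the handle down by 0.3 rad about the rail lifts the block 11 mm.
- blockA_slot (a point): Centre of the slot on top of block A's bridge, upper face; z up, x along the slot. Bridge: plate 44 (x) x 40 (y) x 5 mm thick on two 5 mm side legs at its y edges; the tunnel under it, 14 mm high, 30 mm wide, is open to -x and +x. Slot 32 mm along x, 12 mm wide. 95 mm above the bench when seated, 101.5 mm when levered loose; 49 mm above the block's underside. None if absent.
- blockB_slot (a point): Centre of the slot on top of block B's bridge, upper face; z up, x along the slot. Bridge: plate 44 (x) x 40 (y) x 5 mm thick on two 5 mm side legs at its y edges; the tunnel under it, 14 mm high, 30 mm wide, is open to -x and +x. Slot 32 mm along x, 12 mm wide. 95 mm above the bench when seated, 101.5 mm when levered loose; 49 mm above the block's underside. None if absent.
- blockC_slot (a point): Centre of the slot on top of block C's bridge, upper face; z up, x along the slot. Bridge: plate 44 (x) x 40 (y) x 5 mm thick on two 5 mm side legs at its y edges; the tunnel under it, 14 mm high, 30 mm wide, is open to -x and +x. Slot 32 mm along x, 12 mm wide. 95 mm above the bench when seated, 101.5 mm when levered loose; 49 mm above the block's underside. None if absent.
- blockA: Hot aluminium tube block A in the bath's y = -80 mm well, 60 x 60 x 30 mm, 0.3 kg, the bridge on top; origin under its centre, in the well its axes are the bath's. Two or three of A, B, C are present (else None). Sprung side pads hold it by friction: 20 to 32 N straight up moves it. Raised by 7 mm or more it is loose: the pads tuck under it and hold it up by 6.5 mm, and it lifts out freely.
- blockB: Hot aluminium tube block B in the bath's middle well, 60 x 60 x 30 mm, 0.3 kg, the bridge on top; origin under its centre, in the well its axes are the bath's. Two or three of A, B, C are present (else None). Sprung side pads hold it by friction: 20 to 32 N straight up moves it. Raised by 7 mm or more it is loose: the pads tuck under it and hold it up by 6.5 mm, and it lifts out freely.
- blockC: Hot aluminium tube block C in the bath's y = +80 mm well, 60 x 60 x 30 mm, 0.3 kg, the bridge on top; origin under its centre, in the well its axes are the bath's. Two or three of A, B, C are present (else None). Sprung side pads hold it by friction: 20 to 32 N straight up moves it. Raised by 7 mm or more it is loose: the pads tuck under it and hold it up by 6.5 mm, and it lifts out freely.
- bar_grip (a point): Loose lever bar lying flat on the bench, 0.16 kg: grey handle 80 mm long (x), 26 mm wide (y), 14 mm thick (z), and a flat steel blade, 14 mm wide, 6 mm thick, centred on the handle's thickness, its tip at x = +168 mm. This point is the handle's centre, 7 mm above the bench as it lies; x points to the tip. It may be knocked aside.
- bar: The same lever bar; origin at the underside of its handle's centre, axes as bar_grip.
- key_grip (a point): Handle centre of the T-key standing in its stand; x along handle and T-head, z up. Handle 60 mm long (x), 16 mm thick (y), 20 mm high. 55 mm below this point is the underside of the collar (34 mm wide, 5 mm thick), 64 to 70 mm below it the T-head (24 mm along x, 6 mm along y). With the collar on a bridge plate the head is 4 mm under the plate and turns freely.
- key: The same loose T-key, 0.12 kg, grey handle and steel shank; origin at the centre of its collar's underside, axes as key_grip.
- stand: Fixed grey key stand, 60 (x) x 50 (y) x 40 mm high; origin under its centre. Slot in its top 33 mm along x, 13 mm along y. The key hangs in it with its collar on the top, its handle centre 95 mm above the bench, its x along the stand's x (either way round).
- tray: Fixed shallow steel cooling tray, 300 (x) x 125 (y) mm, walls 14 mm high and 4 mm thick, floor 4 mm above the bench; origin under its centre. Takes three blocks in a row along x, about 88 mm apart.
- bottleC: White jar, 50 mm wide, 100 mm high, bystander; origin under its centre. To be left alone.
- beaker: Glass beaker, 60 mm wide, 70 mm high, bystander; origin under its centre. To be left alone.
- dish: Clear culture dish, 80 mm wide, 14 mm high, bystander; origin under its centre. To be left alone.
- jarD: Amber jar, 40 mm wide, 60 mm high, bystander; origin under its centre. To be left alone.
Mind the look-alikes: they are no part of the job. What is shaped like the key but yellow is not meant.

How it is judged:
By the outcome, as a careful person would: the job done as asked, in the order asked, and still so for the second after the job is handed in, with the robot touching nothing.
Of blockA, blockB, blockC only 2 to 3 are there at a start; the rules pass over those that are not, and their reading is None.
At some moment in a run one of bar may be knocked a few centimetres aside while the robot is not near it.
It also fails if it takes over 210 s, if anything falls off the work surface, if the arm or the gripper's body presses on something with over 40 N, if the wrist force passes 120 N, or if a joint passes its speed limit or range.

## Working session

There is one attempt and no reset: what is moved stays moved. The work goes in short steps, Python scripts to look and compute and a tool call to move; the robot and the scene stay as the last step left them, time stands still between calls to the robot, and variables do not carry over. Pictures are saved under pics/ and viewed, and the job is handed in when it is done.

Besides the shell and the picture viewer there is one more tool, called after ">>>" by a JSON object that holds its "op" and its "data". arm_command: Moves the arm, as the interface text tells. Its arguments: {"type":"object","properties":{"rows":{"type":"array","items":{"type":"array"}},"squeeze":{"type":"number"}},"required":["rows"]}

```bash
mkdir -p pics; ls
cat > h.py <<'E'
import numpy as np, cv2
from station import manip
def cal(n):
    c=manip.get_calibration(n); return c
def snap(n,f):
    c=manip.get_calibration(n); im=manip.snapshot(n); im=np.asarray(im); cv2.imwrite('pics/'+f+'.png',im); np.save('pics/'+f+'.npy',{'im':im,'c':c},allow_pickle=True); return im,c
def load(f):
    d=np.load('pics/'+f+'.npy',allow_pickle=True).item(); return d['im'],d['c']
def ray(c,u,v,H=420):
    f=H/2/np.tan(np.radians(c['fovy'])/2)
    K=np.array([[f,0,c['cx']],[0,f,c['cy']],[0,0,1]])
    d=np.array([(u-c['cx'])/f,(v-c['cy'])/f]); p=d.copy()
    for _ in range(50): p=d/(1+c['k1']*(p@p))
    R=np.array(c['R']);t=np.array(c['t'])
    return -R.T@t, R.T@np.array([p[0],p[1],1])
def onz(c,u,v,z):
    o,d=ray(c,u,v); return o+d*(z-o[2])/d[2]
def proj(c,X,H=420):
    f=H/2/np.tan(np.radians(c['fovy'])/2)
    x=np.array(c['R'])@np.array(X)+np.array(c['t']); p=x[:2]/x[2]; p=p*(1+c['k1']*(p@p))
    return p*f+[c['cx'],c['cy']]
E
python3 - <<'E'
from h import *
np.set_printoptions(precision=4,suppress=True)
print(manip.sense())
for n in('scene','top','wrist'):
    im,c=snap(n,n+'0'); print(n,c)
E
```

```text
pics
{'t': 0.0, 'q': array([ 1.0955,  0.5285,  1.4339, -0.    ,  1.1814, -0.1785]), 'qd': array([-0.0027, -0.0003,  0.    ,  0.0001,  0.0006, -0.0001]), 'tau': array([ -0.    , -44.235 , -17.8018,  -0.0002,   0.0084,  -0.    ]), 'tcp_pos': array([0.1824, 0.5971, 0.2413]), 'tool_rot': array([ 0.1478,  0.989 , -0.0011, -0.0004]), 'force': array([ 0.0942,  0.3587, -0.1807]), 'ft_torque': array([ 0.0242, -0.0069,  0.0643]), 'finger_gap': 1.0011417168395418}
scene {'fovy': 55.29349859167316, 'cx': 273.14348958543195, 'cy': 209.61731322828444, 'k1': -0.08707368726073407, 'R': array([[ 0.8275,  0.5613, -0.0166],
       [ 0.3307, -0.511 , -0.7935],
       [-0.4538,  0.6511, -0.6084]]), 't': array([-0.5543, -0.0697,  1.2779])}
top {'fovy': 53.056198287776255, 'cx': 287.07397585412093, 'cy': 214.97113805118428, 'k1': -0.04947144237077771, 'R': array([[-0.0055, -1.    ,  0.0019],
       [-0.9811,  0.005 , -0.1935],
       [ 0.1935, -0.0029, -0.9811]]), 't': array([0.1093, 0.6006, 0.9803])}
wrist {'fovy': 64.56910926254804, 'cx': 276.34921218254135, 'cy': 210.28730705017824, 'k1': -0.024208820732358884, 'R': array([[ 0.291 ,  0.9567, -0.0032],
       [ 0.9159, -0.2776,  0.2901],
       [ 0.2767, -0.0873, -0.957 ]]), 't': array([-0.6228, -0.0386,  0.3801])}
```

View pics/top0.png

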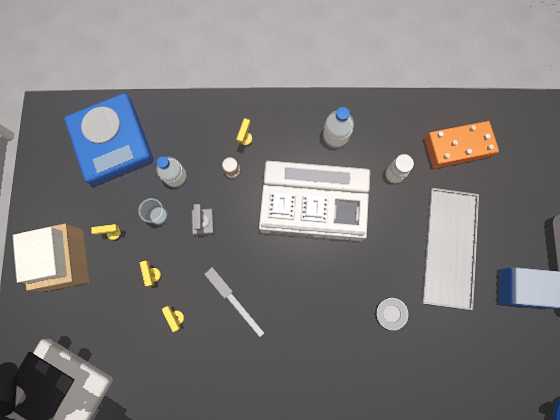

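View pics/scene0.png

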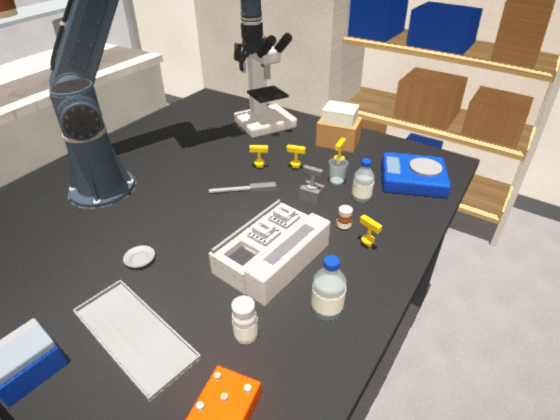

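View pics/wrist0.png

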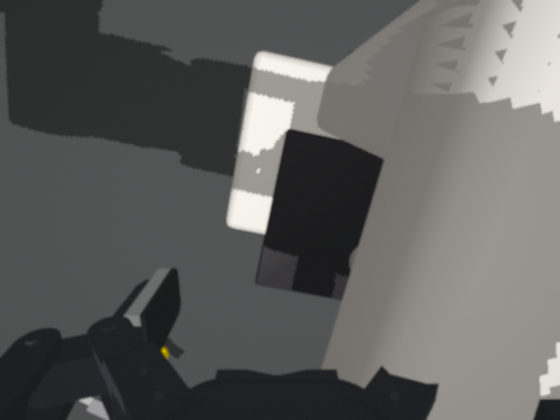

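Run:
```python
from h import *
im,c=load('top0')
def crop(n,x0,y0,x1,y1,s):
    cv2.imwrite('pics/'+n+'.png',cv2.resize(im[y0:y1,x0:x1],None,fx=s,fy=s,interpolation=cv2.INTER_CUBIC))
crop('c1',250,150,390,250,5.5); crop('c2',130,190,280,345,3.8); crop('c3',360,150,500,320,3.5)
print(-np.array(c['R']).T@np.array(c['t']))
for n,u,v,z in [('stand',203,221,.04),('barh',218,282,.014),('bartip',260,333,.01),('bath fl',261,236,.066),('bath fr',367,239,.066),('trayc',451,249,.004),('dish',392,314,.0)]: print(n,onz(c,u,v,z))
```

```text
[0.40015448 0.10919199 1.07777076]
stand [0.59045875 0.31732389 0.04      ]
barh [0.43972312 0.27994888 0.014     ]
bartip [0.3150349  0.17425276 0.01      ]
bath fl [0.54797098 0.16976934 0.066     ]
bath fr [ 0.53919401 -0.08769014  0.066     ]
trayc [ 0.52017468 -0.31692543  0.004     ]
dish [ 0.35793987 -0.15607517  0.        ]
```

View pics/c1.png

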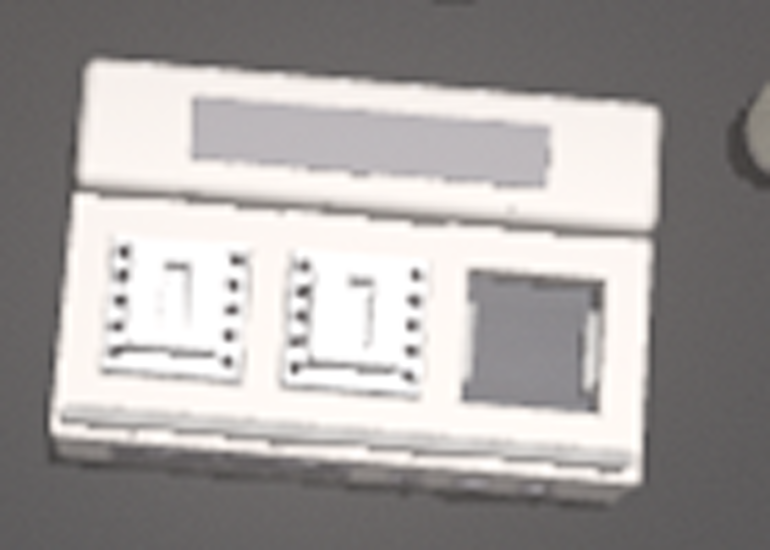

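View pics/c2.png

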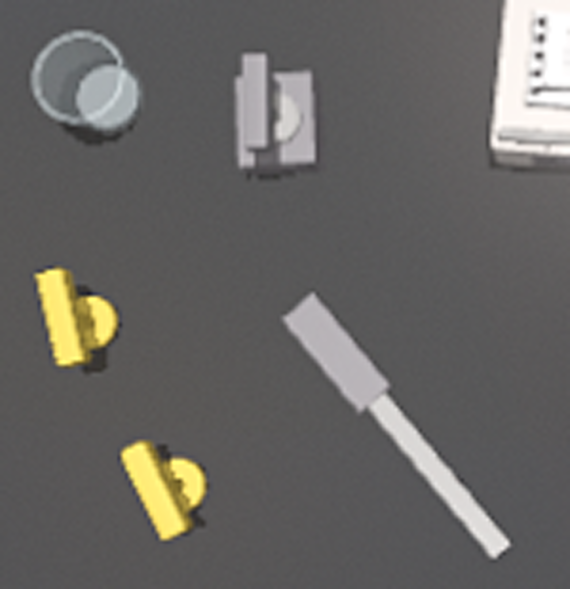

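View pics/c3.png

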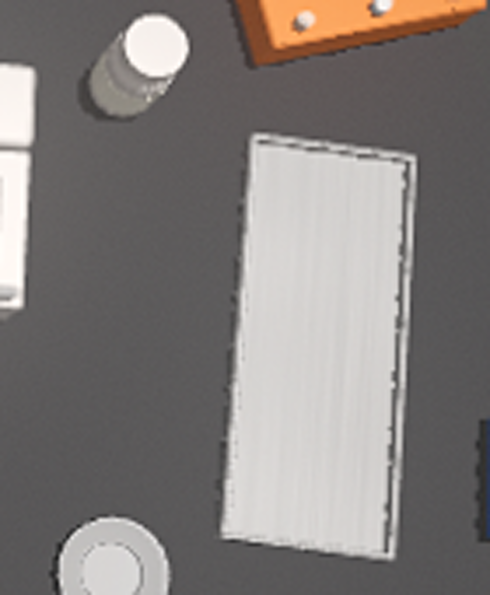

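Run:
```python
from h import *
np.set_printoptions(precision=4,suppress=True)
im,c=load('top0')
def P(u,v,z,s=5.5,ox=250,oy=150): return onz(c,ox+u/s,oy+v/s,z)
hd=[P(88,58,.084),P(660,103,.084)]
print('head back',hd, np.linalg.norm(hd[0]-hd[1]))
dd=hd[1]-hd[0]; a=np.arctan2(dd[0],-dd[1]); print('yaw from back edge',a)
w=[P(470,270,.066),P(606,280,.066),P(598,412,.066),P(462,402,.066)]
print(w,np.mean(w,0)); 
for p in [(105,240),(260,250)]: pass
# plates/blocks: left pixel
print('slotC?',P(178,295,.095),'slotB?',P(363,312,.095))
# bar
def Q(u,v,z): return onz(c,130+u/3.8,190+v/3.8,z)
b=[Q(312,292,.014),Q(282,319,.014),Q(361,411,.014),Q(389,385,.014)]; print('bar',b,np.mean(b,0))
tip=(Q(511,544,.010)+Q(495,559,.010))/2; m=np.mean(b,0); print(tip,np.linalg.norm((tip-m)[:2]),np.arctan2(*(tip-m)[[1,0]]))
k=[Q(243,54,.105),Q(267,54,.105),Q(267,146,.105),Q(245,148,.105)]; print('key',k,np.mean(k,0))
s=[Q(236,78,.04),Q(311,70,.04),Q(316,162,.04),Q(238,168,.04)]; print('stand',s,np.mean(s,0))
def T(u,v,z): return onz(c,360+u/3.5,150+v/3.5,z)
t=[T(252,134,.014),T(416,156,.014),T(394,558,.014),T(221,537,.014)]; print('tray',t,np.mean(t,0))
```

```text
head back [array([0.7336, 0.1576, 0.084 ]), array([ 0.7114, -0.0991,  0.084 ])] 0.2576588790446106
yaw from back edge -0.08604433015625418
[array([ 0.6391, -0.0136,  0.066 ]), array([ 0.6342, -0.0748,  0.066 ]), array([ 0.574 , -0.0688,  0.066 ]), array([ 0.5789, -0.0084,  0.066 ])] [ 0.6066 -0.0414  0.066 ]
slotC? [0.6217 0.1174 0.095 ] slotB? [0.6137 0.037  0.095 ]
bar [array([0.4776, 0.2958, 0.014 ]), array([0.4599, 0.3152, 0.014 ]), array([0.3998, 0.2616, 0.014 ]), array([0.4166, 0.2435, 0.014 ])] [0.4385 0.279  0.014 ]
[0.3099 0.1684 0.01  ] 0.16959608894103764 -2.4311487367447064
key [array([0.6192, 0.3272, 0.105 ]), array([0.6191, 0.3122, 0.105 ]), array([0.5609, 0.3102, 0.105 ]), array([0.5597, 0.3237, 0.105 ])] [0.5897 0.3183 0.105 ]
stand [array([0.6175, 0.3458, 0.04  ]), array([0.6226, 0.296 , 0.04  ]), array([0.5608, 0.2909, 0.04  ]), array([0.557 , 0.3422, 0.04  ])] [0.5895 0.3187 0.04  ]
tray [array([ 0.6795, -0.2753,  0.014 ]), array([ 0.6621, -0.3992,  0.014 ]), array([ 0.3669, -0.3564,  0.014 ]), array([ 0.3833, -0.2321,  0.014 ])] [ 0.523  -0.3157  0.014 ]
```

>>> {"op": "arm_command", "data": {"rows": [[[21,-26.5,-6],-0.178,-1],[[21,-26.5,-6],-0.178,-1],[[21,-26.5,-6],-0.178,-1],[[21,-26.5,-6],-0.178,-1],[[21.5,-26.5,-6],-0.178,-1],[[21.5,-26.5,-6],-0.178,-1],[[21.5,-26.5,-6],-0.178,-1],[[21.5,-26.5,-6],-0.178,-1],[[21.5,-26.5,-6],-0.178,-1],[[21.5,-26.5,-6],-0.178,-1],[[21.5,-26.5,-6],-0.178,-1],[[21.5,-26.5,-6],-0.178,-1]], "squeeze": 60}}

```text
t: 1.65
tcp_pos: [0.4393, 0.2787, 0.17]
tool_rot: [0.939, 0.344, -0.0, -0.0]
force: [0.2, -0.4, -0.3]
finger_gap: 0.999
```

Run:
```python
from h import *
snap('wrist','w1');snap('top','t1')
s=manip.sense();print(s)
```

```text
{'t': 1.75, 'q': array([ 3.47630976e-01,  4.93463667e-01,  1.76454068e+00, -9.30793624e-04,
        8.83664710e-01,  1.21530838e+00]), 'qd': array([ 0.05043451, -0.01516977,  0.01242287,  0.03438906,  0.02210581,
       -0.0615672 ]), 'tau': array([ -0.79910651, -37.47311711, -12.75467277,  -0.13913563,
        -0.03761059,   0.28558432]), 'tcp_pos': array([0.44072437, 0.2775383 , 0.16966139]), 'tool_rot': array([ 9.38735068e-01,  3.44639437e-01, -3.96166842e-05,  3.59619546e-04]), 'force': array([-0.35020669,  0.56542489, -0.34143652]), 'ft_torque': array([ 0.00058632, -0.0046159 ,  0.00417877]), 'finger_gap': 0.9989553792915739}
```

View pics/w1.png

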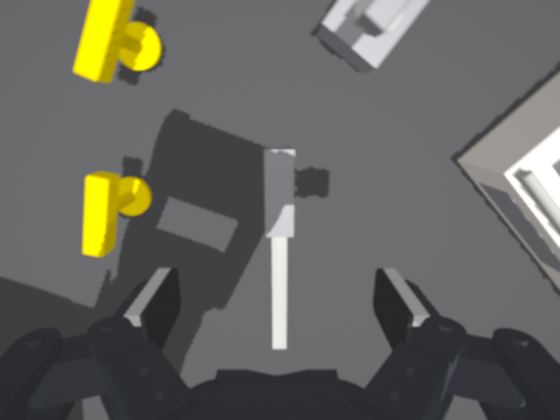

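View pics/t1.png

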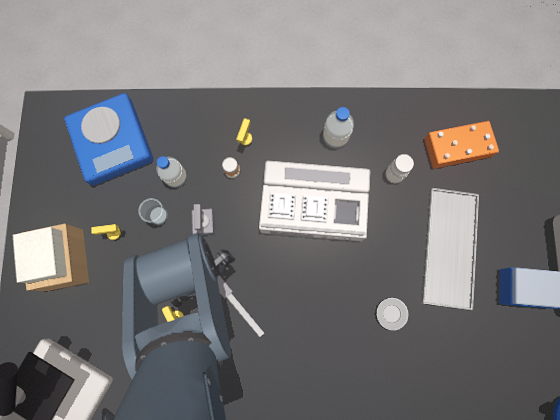

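Run:
```python
from h import *
np.set_printoptions(precision=4,suppress=True)
im,c=load('w1')
cs=[(264,150),(295,150),(294,236),(265,236)]
p=[onz(c,u,v,.014) for u,v in cs];m=np.mean(p,0)
print(np.array(p),m)
# tip
t=onz(c,280,348,.010);print(t,np.linalg.norm((t-m)[:2]),np.arctan2(t[1]-m[1],t[0]-m[0]))
print('cam',-np.array(c['R']).T@np.array(c['t']), manip.sense()['tcp_pos'])
```

```text
[[0.463  0.3121 0.014 ]
 [0.4802 0.2919 0.014 ]
 [0.4203 0.2404 0.014 ]
 [0.4029 0.2609 0.014 ]] [0.4416 0.2763 0.014 ]
[0.3144 0.1668 0.01  ] 0.16786867569601405 -2.430928036566463
cam [0.4959 0.3261 0.3015] [0.4407 0.2775 0.1697]
```

>>> {"op": "arm_command", "data": {"rows": [[[0,0,-30],0.006,-1],[[0,0,-30],0,-1],[[0,0,-30],0,-1],[[0,0,-25],0,-0.5],[[0,0,-20],0,-0.2],[[0,0,-12],0,-0.2],[[0,0,-6],0,-0.2],[[0,0,-2],0,-0.2],[[0,0,0],0,-0.2]]}}

```text
t: 2.88
tcp_pos: [0.439, 0.2798, 0.0157]
tool_rot: [0.937, 0.35, 0.0, -0.0]
force: [0.1, -0.2, -0.6]
finger_gap: 0.603
```

>>> {"op": "arm_command", "data": {"rows": [[[0,0,-1],0,1],[[0,0,0],0,1],[[0,0,0],0,1],[[0,0,0],0,1],[[0,0,0],0,1],[[0,0,0],0,1]]}}

```text
t: 3.62
tcp_pos: [0.4393, 0.2798, 0.0151]
tool_rot: [0.937, 0.35, 0.001, 0.0]
force: [0.8, -0.4, 6.4]
finger_gap: 0.284
```

>>> {"op": "arm_command", "data": {"rows": [[[0,0,20],0,1],[[0,0,40],0,1],[[0,0,40],0,1],[[0,0,20],0,1],[[0,0,0],0,1],[[0,0,0],0,1]]}}

```text
t: 4.38
tcp_pos: [0.4379, 0.2793, 0.1334]
tool_rot: [0.937, 0.35, -0.001, -0.0]
force: [-0.7, 0.4, -2.9]
finger_gap: 0.283
```

Run:
```python
from h import *
snap('wrist','w2');snap('scene','s2')
s=manip.sense();print(s)
```

```text
{'t': 4.475, 'q': array([3.52404882e-01, 5.52904981e-01, 1.79467514e+00, 1.84881474e-05,
       7.97004993e-01, 1.20846224e+00]), 'qd': array([-6.73913972e-05,  1.67107235e-03, -3.92832728e-03, -8.44897585e-04,
       -1.08296547e-04, -7.99942113e-07]), 'tau': array([ 2.10966566e-02, -3.99461031e+01, -1.15590110e+01, -1.01857507e-02,
        4.08558547e-02,  7.11245002e-05]), 'tcp_pos': array([0.43781661, 0.27928193, 0.13294035]), 'tool_rot': array([ 9.36821461e-01,  3.49804675e-01, -1.49617917e-03, -1.40303805e-05]), 'force': array([ 0.11639811, -0.38917471, -2.57370122]), 'ft_torque': array([ 0.01721393, -0.02840336,  0.03114159]), 'finger_gap': 0.28083596474822375}
```

View pics/w2.png

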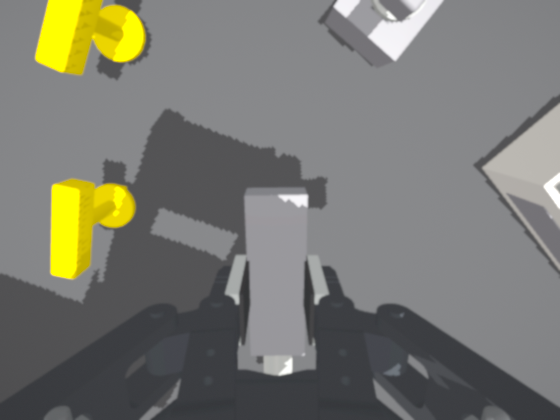

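View pics/s2.png

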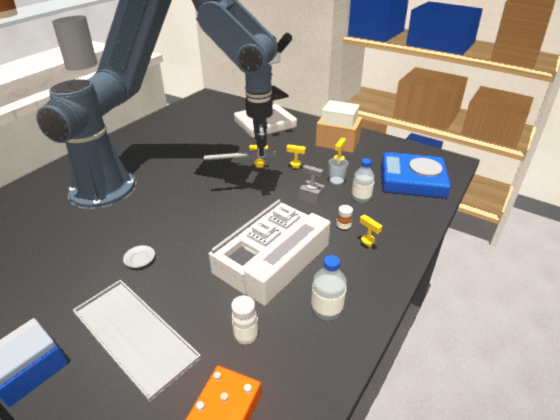

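Run:
```python
from h import *
im,c=load('s2')
m=np.array([.4378+.0,.2783,.125]);yaw=-2.427
for p in(0,.05,.1,-.05):
    t=m+.168*np.array([np.cos(yaw)*np.cos(p),np.sin(yaw)*np.cos(p),-np.sin(p)]); print(p,proj(c,t))
cv2.imwrite('pics/c4.png',cv2.resize(im[120:200,180:300],None,fx=6,fy=6))
im,c=load('w2')
# handle rear top edge
d=np.array([np.cos(yaw),np.sin(yaw)])
for p in(0,.05,-.05): print('w',p,proj(c,np.r_[m[:2]-.04*d,.132+.04*p]))
```

```text
0 [203.29828309 157.74534634]
0.05 [203.70924617 160.22004863]
0.1 [204.25863071 162.65713902]
-0.05 [203.02855566 155.2389399 ]
w 0 [276.97522539 195.92626216]
w 0.05 [276.97947567 197.17246752]
w -0.05 [276.97109166 194.71436003]
```

View pics/c4.png

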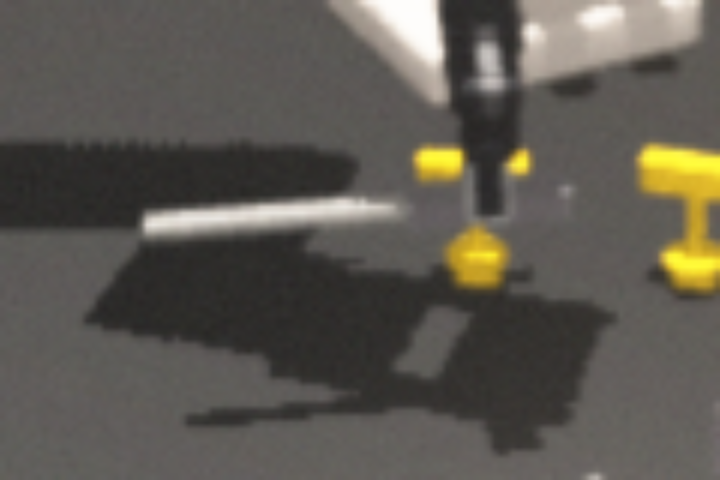

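>>> {"op": "arm_command", "data": {"rows": [[[-1,-11,0],0.18,1],[[-1,-11,0],0.18,1],[[-1,-11,0],0.18,1],[[-1,-11,0],0.18,1],[[-1,-11,0],0.18,1],[[-1,-11,0],0.18,1],[[-1,-11,0],0.18,1],[[-1,-11,0],0.18,1],[[-1,-11,0],0.18,1],[[-1,-11,0],0.18,1],[[-1,-11,0],0.18,1],[[-1,-11,0],0.18,1]]}}

```text
t: 5.98
tcp_pos: [0.426, 0.1472, 0.1333]
tool_rot: [0.13, 0.992, -0.0, -0.001]
force: [0.3, -0.2, -2.0]
finger_gap: 0.288
```

>>> {"op": "arm_command", "data": {"rows": [[[-1,-12,0],0.18,1],[[0,0,0],0,1],[[0,0,0],0,1]]}}

```text
t: 6.35
tcp_pos: [0.4255, 0.1359, 0.1338]
tool_rot: [0.045, 0.999, 0.0, -0.001]
force: [-0.6, 0.0, -1.4]
finger_gap: 0.284
```

Run:
```python
from h import *
im,c=snap('wrist','w3');im2,c2=snap('scene','s3');im3,c3=snap('top','t3')
s=manip.sense();print(s['tcp_pos'],s['tool_rot'],2*np.arctan2(s['tool_rot'][1],s['tool_rot'][0]),s['q'],s['force'])
cv2.imwrite('pics/s3c.png',cv2.resize(im2[100:320,150:400],None,fx=3,fy=2.7))
cv2.imwrite('pics/t3c.png',cv2.resize(im3[150:330,180:390],None,fx=3.6,fy=3.3))
```

```text
[0.42572211 0.13602018 0.13414914] [ 4.37530269e-02  9.99042370e-01  1.97741339e-05 -1.22008739e-04] 3.0540586558378595 [ 5.82196385e-02  4.82484816e-01  1.97222838e+00  1.01190230e-04
  6.87118180e-01 -1.42512093e+00] [ 0.00963154 -0.1537521  -2.07203572]
```

View pics/w3.png

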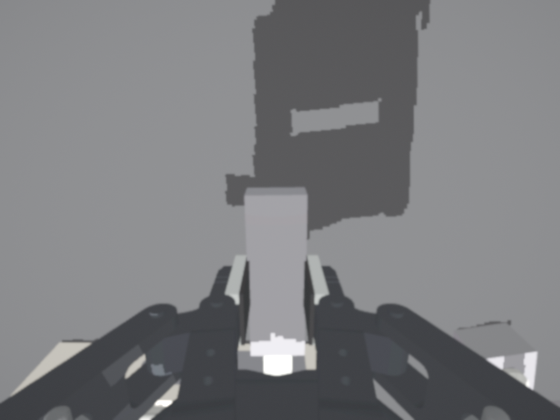

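View pics/s3c.png

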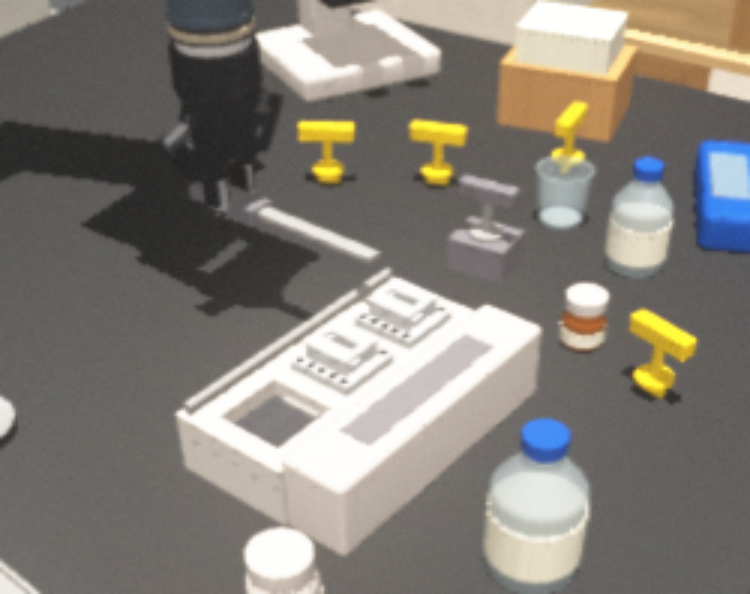

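View pics/t3c.png

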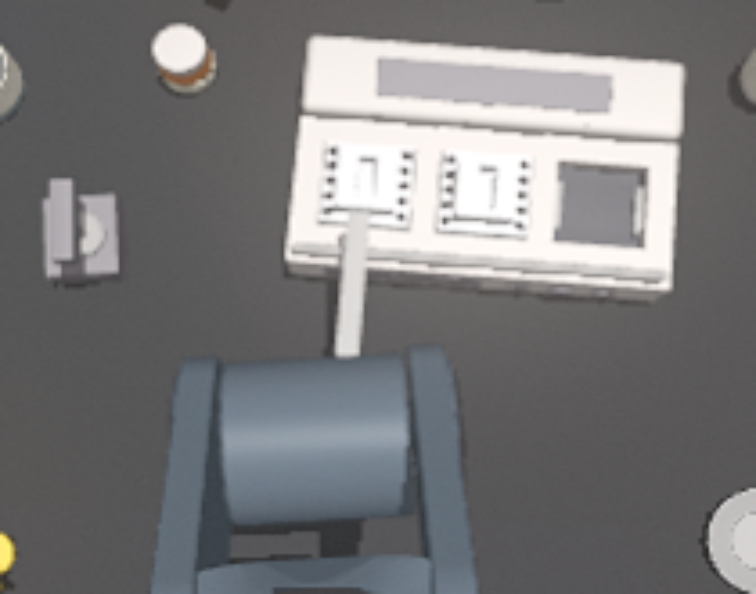

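Run:
```python
from h import *
im,c=load('t3')
np.set_printoptions(precision=4,suppress=True)
a=onz(c,180+357/3.6,150+212/3.3,.126+.003);print('tip',a)
print(onz(c,180+347/3.6,150+355/3.3,.126+.003))
m=np.array([.4257,.136]);print('exp',m+.168*np.array([np.cos(-.0875),np.sin(-.0875)]))
# slots: plate front edge
for u,v in[(323,208),(404,217),(355,158),(377,160),(374,197),(354,194)]: print((u,v),onz(c,180+u/3.6,150+v/3.3,.095))
im,c=load('s3')
for p in(0,.03,.06,-.03): 
  print(p,proj(c,np.r_[m,.129]+.168*np.array([np.cos(-.0875),np.sin(-.0875),-p])))
print('meas', 150+378/3,100+253/2.7)
```

```text
tip [0.5891 0.1245 0.129 ]
[0.4895 0.131  0.129 ]
exp [0.5931 0.1213]
(323, 208) [0.5989 0.1476 0.095 ]
(404, 217) [0.592 0.094 0.095]
(355, 158) [0.6359 0.1264 0.095 ]
(377, 160) [0.6343 0.1117 0.095 ]
(374, 197) [0.6068 0.1138 0.095 ]
(354, 194) [0.6091 0.1271 0.095 ]
0 [274.0821 194.5387]
0.03 [274.1124 196.1675]
0.06 [274.1426 197.7867]
-0.03 [274.0516 192.9001]
meas 276.0 193.7037037037037
```

>>> {"op": "arm_command", "data": {"rows": [[[0,-2,-15],0,1],[[0,0,-15],0,1],[[0,0,-9],0,1],[[0,0,-3],0,1],[[0,0,0],0,1],[[0,0,0],0,1]]}}

```text
t: 7.25
tcp_pos: [0.426, 0.1337, 0.0927]
tool_rot: [0.043, 0.999, 0.0, 0.0]
force: [0.0, 0.1, -2.5]
finger_gap: 0.282
```

Run:
```python
from h import *
im2,c2=snap('scene','s4')
s=manip.sense();print(s['tcp_pos'],s['force'],s['ft_torque'])
cv2.imwrite('pics/s4c.png',cv2.resize(im2[150:250,210:330],None,fx=6,fy=6,interpolation=cv2.INTER_CUBIC))
m=s['tcp_pos']-[0,0,.0081]
for p in(0,.03,-.03): 
  print(p,proj(c2,m+[0,0,.003]+.168*np.array([np.cos(-.0875),np.sin(-.0875),-p])))
```

```text
[0.42604083 0.13371335 0.09269037] [-0.29001397 -0.17723474 -2.34024531] [0.03324704 0.06721092 0.00334218]
0 [273.93907736 208.13190373]
0.03 [273.96911918 209.68399208]
-0.03 [273.90885469 206.57058335]
```

View pics/s4c.png

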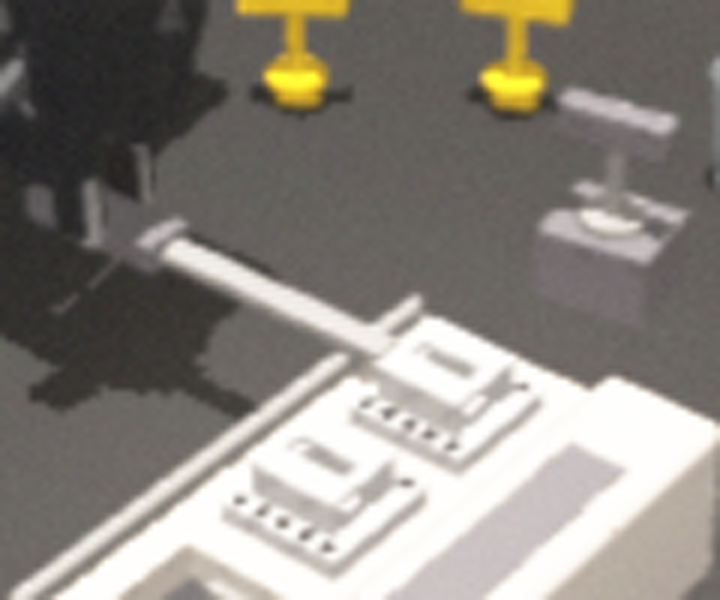

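>>> {"op": "arm_command", "data": {"rows": [[[0,0,-1.5],0,1],[[4,-0.3,0],0,1],[[4,-0.3,0],0,1],[[4,-0.4,0],0,1],[[4,-0.3,0],0,1],[[4,-0.4,0],0,1],[[0,0,0],0,1]]}}

```text
t: 8.18
tcp_pos: [0.4463, 0.1319, 0.0908]
tool_rot: [0.043, 0.999, 0.0, 0.0]
force: [-0.3, 0.0, -2.1]
finger_gap: 0.281
```

>>> {"op": "arm_command", "data": {"rows": [[[4,-0.4,0],0,1],[[4,-0.3,0],0,1],[[3,-0.3,0],0,1],[[0,0,0],0,1],[[0,0,0],0,1]]}}

```text
t: 8.8
tcp_pos: [0.4565, 0.131, 0.0908]
tool_rot: [0.043, 0.999, -0.0, -0.0]
force: [-0.1, -0.2, -1.7]
finger_gap: 0.28
```

Run:
```python
from h import *
im2,c2=snap('scene','s5');im3,c3=snap('top','t5')
s=manip.sense();print(s['tcp_pos'],s['force'],s['ft_torque'])
a=cv2.resize(im2[150:250,210:330],None,fx=5,fy=5,interpolation=cv2.INTER_CUBIC)
b=cv2.resize(im3[170:270,250:310],None,fx=3.3,fy=5,interpolation=cv2.INTER_CUBIC)
cv2.imwrite('pics/s5c.png',np.hstack([a,b]))
```

```text
[0.45648724 0.13098395 0.09076919] [-0.186379    0.34070267 -0.72014613] [0.00458095 0.10685349 0.04113169]
```

View pics/s5c.png

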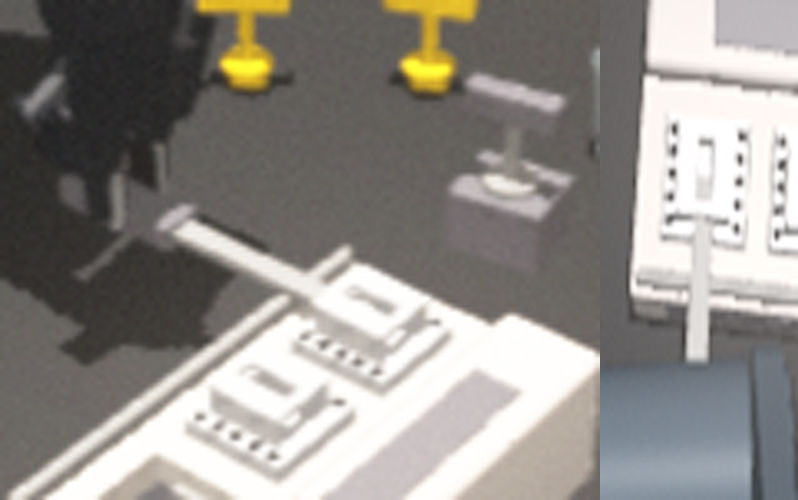

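>>> {"op": "arm_command", "data": {"rows": [[[0,0,-2],0,1],[[0,0,-2],0,1],[[0,0,-2],0,1],[[0,0,0],0,1]], "squeeze": 45}}

```text
t: 9.4
tcp_pos: [0.4568, 0.1312, 0.0849]
tool_rot: [0.043, 0.999, 0.0, 0.0]
force: [-2.7, 2.2, 3.2]
finger_gap: 0.284
```

>>> {"op": "arm_command", "data": {"rows": [[[0.3,0,-2],0,1],[[0.3,0,-2],0,1],[[0.3,0,-2],0,1],[[0.3,0,-2],0,1],[[0,0,0],0,1]]}}

```text
t: 10.02
tcp_pos: [0.4578, 0.131, 0.0768]
tool_rot: [0.043, 0.999, 0.0, -0.0]
force: [-2.8, 1.1, 6.7]
finger_gap: 0.282
```

>>> {"op": "arm_command", "data": {"rows": [[[0.3,0,-2.5],0,1],[[0.3,0,-2.5],0,1],[[0.4,0,-2.5],0,1],[[0.4,0,-2.5],0,1],[[0.4,0,-2.5],0,1],[[0,0,0],0,1]]}}

```text
t: 10.78
tcp_pos: [0.4578, 0.1308, 0.0648]
tool_rot: [0.043, 0.999, -0.0, -0.002]
force: [-5.9, -0.6, 13.2]
finger_gap: 0.283
```

>>> {"op": "arm_command", "data": {"rows": [[[0.4,0,-2.5],0,1],[[0.5,0,-2.5],0,1],[[0.5,0,-2.5],0,1],[[0.5,0,-2.5],0,1],[[0,0,0],0,1]]}}

```text
t: 11.4
tcp_pos: [0.4597, 0.1308, 0.0536]
tool_rot: [0.043, 0.999, -0.0, -0.002]
force: [-4.9, 1.3, 0.6]
finger_gap: 0.28
```

Run:
```python
from h import *
im2,c2=snap('scene','s6');im3,c3=snap('top','t6')
s=manip.sense();print(s['tcp_pos'],s['force'],s['ft_torque'])
a=cv2.resize(im2[150:250,210:330],None,fx=5,fy=5,interpolation=cv2.INTER_CUBIC)
b=cv2.resize(im3[170:270,250:310],None,fx=3.3,fy=5,interpolation=cv2.INTER_CUBIC)
cv2.imwrite('pics/s6c.png',np.hstack([a,b]))
```

```text
[0.45985537 0.1308025  0.05369145] [-4.49433982 -0.62533433  1.09492602] [-0.53837159  0.42898571  0.0529483 ]
```

View pics/s6c.png

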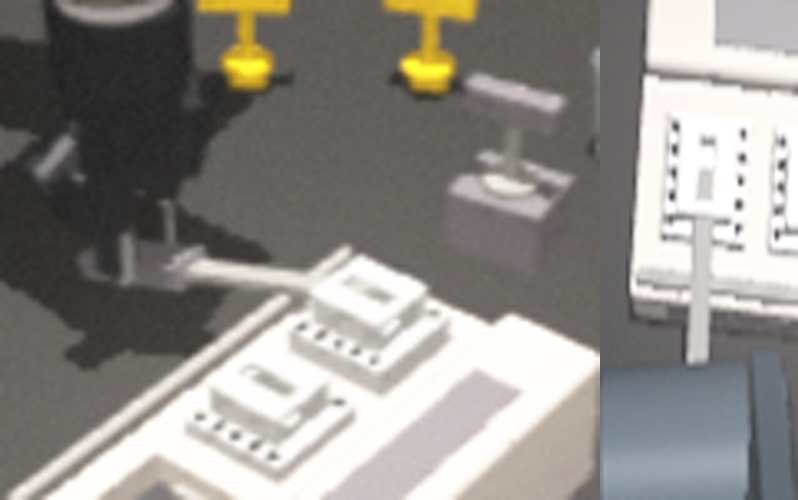

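>>> {"op": "arm_command", "data": {"rows": [[[-4.7,0.4,-1.6],0,1],[[-4.7,0.4,-1.6],0,1],[[-4.7,0.4,-1.6],0,1],[[-4.7,0.4,-1.6],0,1],[[-4.7,0.4,-1.6],0,1],[[-4.7,0.4,-1.6],0,1],[[-4.7,0.4,-1.6],0,1],[[-4.7,0.4,-1.6],0,1],[[0,0,0],0,1]]}}

```text
t: 12.62
tcp_pos: [0.4224, 0.1342, 0.0412]
tool_rot: [0.043, 0.999, -0.0, -0.001]
force: [0.0, -0.1, 2.1]
finger_gap: 0.282
```

Run:
```python
from h import *
im2,c2=snap('scene','s7');im3,c3=snap('top','t7')
s=manip.sense();print(s['tcp_pos'],s['force'],s['ft_torque'])
a=cv2.resize(im2[150:250,210:330],None,fx=5,fy=5,interpolation=cv2.INTER_CUBIC)
b=cv2.resize(im3[170:270,250:310],None,fx=3.3,fy=5,interpolation=cv2.INTER_CUBIC)
cv2.imwrite('pics/s7c.png',np.hstack([a,b]))
```

```text
[0.42239194 0.13424766 0.04119777] [-2.03040616 -0.35222748  1.40146603] [-0.02817527 -0.29355685 -0.03080877]
```

View pics/s7c.png

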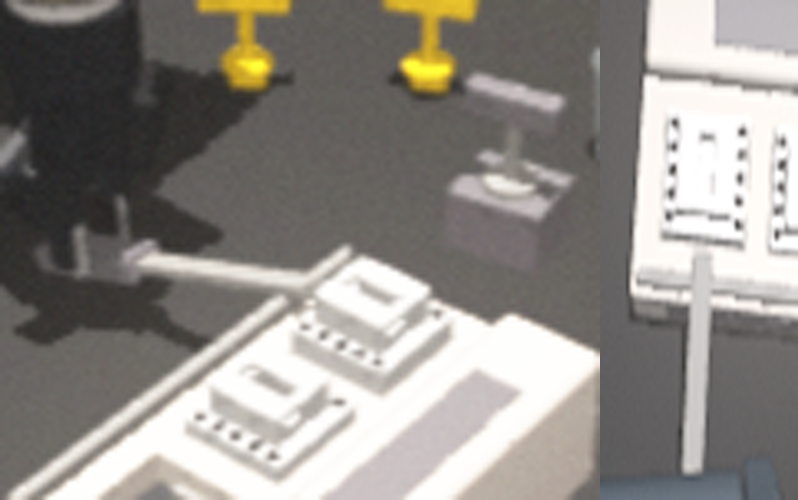

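>>> {"op": "arm_command", "data": {"rows": [[[0,0,15],0,1],[[0,0,25],0,1],[[0,0,25],0,1],[[0,2,15],-0.1,1],[[0,3,0],-0.16,1],[[0,4,0],-0.16,1],[[0,4,0],-0.16,1],[[0,4,0],-0.16,1],[[0,4,0],-0.16,1],[[0,0,0],0,1]]}}

```text
t: 13.98
tcp_pos: [0.4224, 0.1553, 0.1208]
tool_rot: [0.473, 0.881, -0.001, -0.002]
force: [-0.5, 0.2, -1.5]
finger_gap: 0.285
```

>>> {"op": "arm_command", "data": {"rows": [[[0,0,-25],0,1],[[0,0,-30],0,1],[[0,0,-20],0,1],[[0,0,-12],0,1],[[0,0,-3],0,1],[[0,0,-3],0,1],[[0,0,0],0,1]]}}

```text
t: 14.85
tcp_pos: [0.4243, 0.1552, 0.0289]
tool_rot: [0.473, 0.881, 0.0, 0.0]
force: [0.3, 0.0, -1.8]
finger_gap: 0.283
```

>>> {"op": "arm_command", "data": {"rows": [[[0,0,-2],0,1],[[0,0,-2],0,1],[[0,0,-2],0,1],[[0,0,-2],0,1],[[0,0,-2],0,1],[[0,0,-2],0,1],[[0,0,-1],0,1]]}}

```text
t: 15.72
tcp_pos: [0.4268, 0.1542, 0.0173]
tool_rot: [0.473, 0.881, 0.001, 0.003]
force: [2.9, -8.9, 16.6]
finger_gap: 0.284
```

Run:
```python
from h import *
im2,c2=snap('scene','s8');im3,c3=snap('wrist','w8')
s=manip.sense();print(s['tcp_pos'],s['force'],s['ft_torque'])
cv2.imwrite('pics/s8c.png',cv2.resize(im2[120:260,160:340],None,fx=4,fy=4,interpolation=cv2.INTER_CUBIC))
```

```text
[0.42682953 0.15426915 0.0172819 ] [ 2.36496693 -8.11646959 15.56470747] [-0.92789878 -0.00796739  0.1238585 ]
```

View pics/s8c.png

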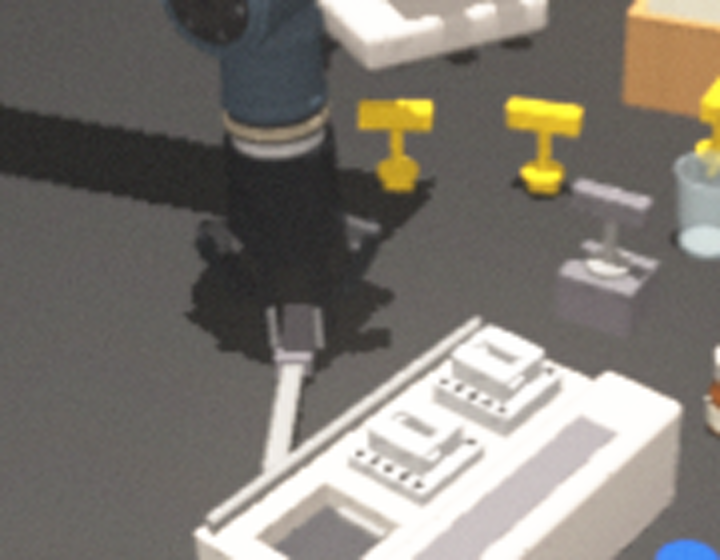

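>>> {"op": "arm_command", "data": {"rows": [[[0,0,0],0,-0.1],[[0,0,0],0,-0.1],[[0,0,0],0,-0.1],[[0,0,0],0,-0.1],[[0,0,0],0,-0.1]]}}

```text
t: 16.45
tcp_pos: [0.4239, 0.1552, 0.0153]
tool_rot: [0.474, 0.881, -0.0, -0.0]
force: [0.3, -0.0, 0.3]
finger_gap: 0.549
```

Run:
```python
from h import *
im2,c2=snap('scene','s9');im3,c3=snap('wrist','w9')
s=manip.sense();print(s['tcp_pos'],s['force'],s['finger_gap'],2*np.arctan2(s['tool_rot'][1],s['tool_rot'][0]))
b=cv2.resize(im3,None,fx=.75,fy=.75)
a=cv2.resize(im2[160:250,200:300],None,fx=3.5,fy=3.5,interpolation=cv2.INTER_CUBIC)
cv2.imwrite('pics/s9c.png',np.hstack([a,b]))
```

```text
[0.4239867  0.15521311 0.01542372] [-0.40648627  0.13066707  0.6812117 ] 0.5512200397587065 2.1549271198901296
```

View pics/s9c.png

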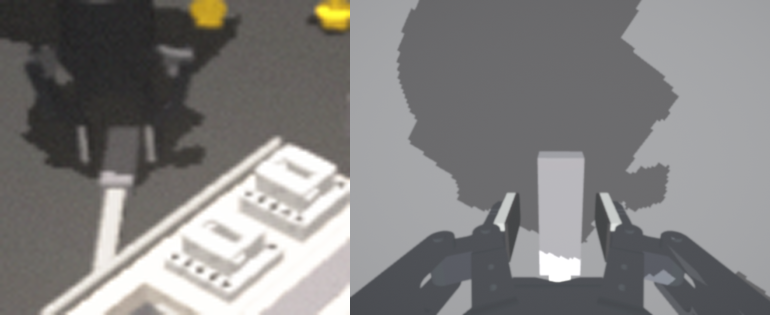

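>>> {"op": "arm_command", "data": {"rows": [[[0,0,0],0,1],[[0,0,0],0,1],[[0,0,0],0,1],[[0,0,0],0,1],[[0,0,0],0,1]], "squeeze": 60}}

```text
t: 17.18
tcp_pos: [0.4242, 0.1552, 0.0158]
tool_rot: [0.474, 0.881, 0.0, 0.0]
force: [-0.2, 0.7, 6.0]
finger_gap: 0.284
```

>>> {"op": "arm_command", "data": {"rows": [[[0,0,20],0,1],[[0,0,40],0,1],[[0,0,40],0,1],[[0,0,10],0,1],[[0,0,0],0,1],[[0,0,0],0,1]]}}

```text
t: 17.92
tcp_pos: [0.4231, 0.155, 0.1243]
tool_rot: [0.474, 0.881, -0.001, -0.001]
force: [0.2, 0.7, -2.0]
finger_gap: 0.279
```

Run:
```python
from h import *
np.set_printoptions(precision=4,suppress=True)
im,c=load('w9')
yaw=2.155-np.pi;d=np.array([np.cos(yaw),np.sin(yaw)])
u0=(560-350)/.75;p=onz(c,u0,152/.75,.014);print('rear edge',p,'centre',p[:2]+.04*d,yaw)
im3,c3=snap('wrist','w10')
im2,c2=snap('scene','s10')
s=manip.sense();print(s['tcp_pos'],s['force'],s['finger_gap'],2*np.arctan2(s['tool_rot'][1],s['tool_rot'][0])-np.pi)
for q in(0,.05):
  m=s['tcp_pos']-[0,0,.0081]; print(proj(c2,m+.168*np.r_[d,-q]))
b=cv2.resize(im3,None,fx=.75,fy=.75)
a=cv2.resize(im2[150:255,200:300],None,fx=3.5,fy=3,interpolation=cv2.INTER_CUBIC)
cv2.imwrite('pics/s10c.png',np.hstack([a,b]))
```

```text
rear edge [0.4044 0.1862 0.014 ] centre [0.4265 0.1529] -0.9865926535897933
[0.4231 0.155  0.1242] [ 0.3916  0.5998 -1.4707] 0.27980452782962034 -0.9869449908692838
[223.814  210.0665]
[224.1251 212.7652]
```

View pics/s10c.png

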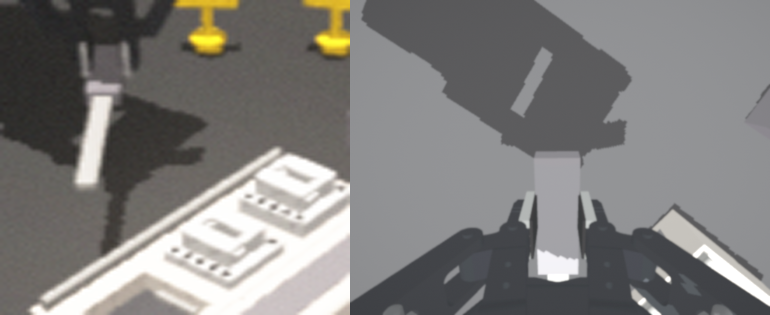

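>>> {"op": "arm_command", "data": {"rows": [[[-1.5,-16,0],0.15,1],[[-1.5,-17,0],0.15,1],[[-1.5,-17,0],0.15,1],[[-1.5,-17,0],0.15,1],[[-1.5,-17,0],0.15,1],[[-1.5,-16,0],0.15,1],[[0,0,0],0,1],[[0,0,-20],0,1],[[0,0,-8],0,1],[[0,0,-3],0,1],[[0,0,0],0,1]]}}

```text
t: 19.4
tcp_pos: [0.415, 0.0554, 0.0944]
tool_rot: [0.043, 0.999, 0.0, -0.0]
force: [0.9, 0.4, -2.0]
finger_gap: 0.283
```

Run:
```python
from h import *
np.set_printoptions(precision=4,suppress=True)
im2,c2=snap('scene','s11');im3,c3=snap('top','t11')
s=manip.sense();print(s['tcp_pos'],s['force'],s['finger_gap'],2*np.arctan2(s['tool_rot'][1],s['tool_rot'][0])-np.pi)
a=cv2.resize(im2[160:260,200:320],None,fx=4,fy=5,interpolation=cv2.INTER_CUBIC)
b=cv2.resize(im3[170:270,270:350],None,fx=4,fy=5,interpolation=cv2.INTER_CUBIC)
cv2.imwrite('pics/s11c.png',np.hstack([a,b]))
```

```text
[0.4153 0.0553 0.0948] [-0.0174  0.1583 -1.7516] 0.2837844667826579 -0.08690590482678617
```

View pics/s11c.png

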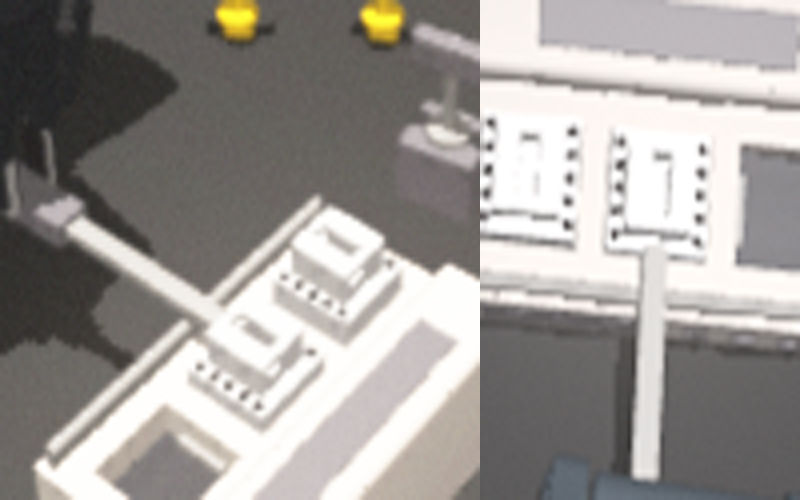

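>>> {"op": "arm_command", "data": {"rows": [[[0,0,-3.5],0,1],[[4,-0.3,0],0,1],[[4,-0.3,0],0,1],[[4,-0.4,0],0,1],[[4,-0.3,0],0,1],[[4,-0.4,0],0,1],[[0,0,0],0,1]]}}

```text
t: 20.38
tcp_pos: [0.4357, 0.0534, 0.091]
tool_rot: [0.043, 0.999, -0.0, 0.0]
force: [0.3, 0.4, -2.3]
finger_gap: 0.28
```

>>> {"op": "arm_command", "data": {"rows": [[[4,-0.4,0],0,1],[[4,-0.3,0],0,1],[[3,-0.3,0],0,1],[[0,0,0],0,1],[[0,0,0],0,1]]}}

```text
t: 21.0
tcp_pos: [0.4461, 0.0525, 0.091]
tool_rot: [0.043, 0.999, 0.0, 0.0]
force: [0.1, -0.1, -1.3]
finger_gap: 0.281
```

Run:
```python
from h import *
np.set_printoptions(precision=4,suppress=True)
im2,c2=snap('scene','s12');im3,c3=snap('top','t12')
s=manip.sense();print(s['tcp_pos'],s['force'],s['finger_gap'],2*np.arctan2(s['tool_rot'][1],s['tool_rot'][0])-np.pi)
a=cv2.resize(im2[160:260,200:320],None,fx=4,fy=5,interpolation=cv2.INTER_CUBIC)
b=cv2.resize(im3[170:270,270:350],None,fx=4,fy=5,interpolation=cv2.INTER_CUBIC)
cv2.imwrite('pics/s12c.png',np.hstack([a,b]))
```

```text
[0.446  0.0525 0.091 ] [ 0.9378  0.3009 -2.332 ] 0.2804612179724187 -0.08679497768548439
```

View pics/s12c.png

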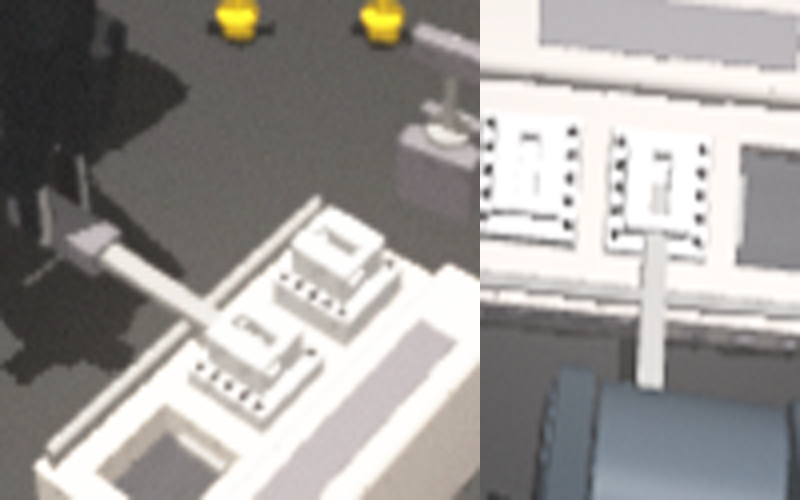

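>>> {"op": "arm_command", "data": {"rows": [[[0.5,0,-2],0,1],[[0.5,0,-2],0,1],[[0.5,0,-2],0,1],[[0.3,0,-2],0,1],[[0.3,0,-2],0,1],[[0.3,0,-2],0,1],[[0.3,0,-2],0,1],[[0,0,0],0,1]], "squeeze": 45}}

```text
t: 22.1
tcp_pos: [0.4483, 0.0525, 0.0772]
tool_rot: [0.044, 0.999, 0.0, -0.0]
force: [-5.0, 0.1, 8.5]
finger_gap: 0.281
```

>>> {"op": "arm_command", "data": {"rows": [[[0.3,0,-2.5],0,1],[[0.3,0,-2.5],0,1],[[0.4,0,-2.5],0,1],[[0.4,0,-2.5],0,1],[[0.4,0,-2.5],0,1],[[0,0,0],0,1]]}}

```text
t: 22.85
tcp_pos: [0.4482, 0.0528, 0.0648]
tool_rot: [0.043, 0.999, 0.0, -0.002]
force: [-6.6, 0.3, 11.2]
finger_gap: 0.281
```

>>> {"op": "arm_command", "data": {"rows": [[[0.4,0,-2.5],0,1],[[0.5,0,-2.5],0,1],[[0.5,0,-2.5],0,1],[[0.5,0,-2.5],0,1],[[0,0,0],0,1]]}}

```text
t: 23.48
tcp_pos: [0.451, 0.0526, 0.054]
tool_rot: [0.043, 0.999, 0.0, -0.002]
force: [-4.8, -0.6, 3.1]
finger_gap: 0.284
```

Run:
```python
from h import *
np.set_printoptions(precision=4,suppress=True)
im2,c2=snap('scene','s13');im3,c3=snap('top','t13')
s=manip.sense();print(s['tcp_pos'],s['force'],s['finger_gap'],2*np.arctan2(s['tool_rot'][1],s['tool_rot'][0])-np.pi)
a=cv2.resize(im2[160:260,200:320],None,fx=4,fy=5,interpolation=cv2.INTER_CUBIC)
b=cv2.resize(im3[170:270,270:350],None,fx=4,fy=5,interpolation=cv2.INTER_CUBIC)
cv2.imwrite('pics/s13c.png',np.hstack([a,b]))
```

```text
[0.451  0.0526 0.0541] [-4.7795 -0.4945  2.4394] 0.2836033894521001 -0.0870173070601643
```

View pics/s13c.png

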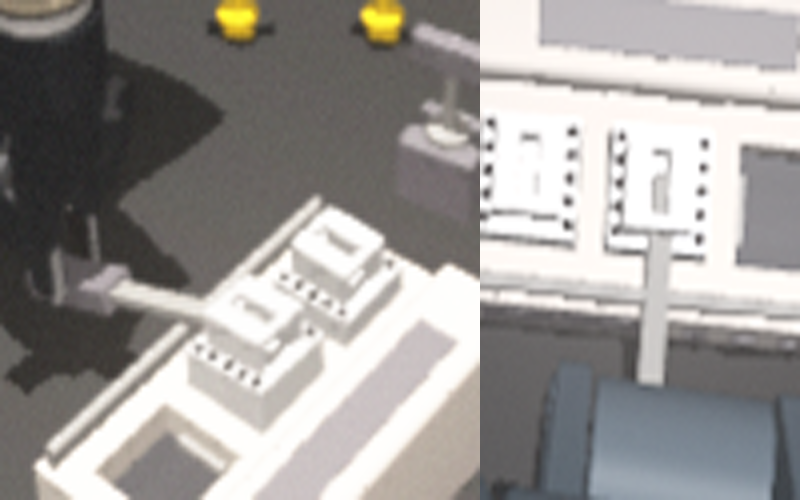

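Force has dropped and block B is visibly raised. Retract along the bar's own axis.

>>> {"op": "arm_command", "data": {"rows": [[[0,0,-1.5],0,1],[[-4.7,0.4,-1.6],0,1],[[-4.7,0.4,-1.6],0,1],[[-4.7,0.4,-1.6],0,1],[[-4.7,0.4,-1.6],0,1],[[-4.7,0.4,-1.6],0,1],[[-4.7,0.4,-1.6],0,1],[[-4.7,0.4,-1.6],0,1],[[-4.7,0.4,-1.6],0,1],[[0,0,0],0,1]]}}

```text
t: 24.82
tcp_pos: [0.4126, 0.056, 0.0399]
tool_rot: [0.043, 0.999, 0.0, -0.002]
force: [-1.8, -0.1, 2.2]
finger_gap: 0.278
```

Run:
```python
from h import *
np.set_printoptions(precision=4,suppress=True)
im2,c2=snap('scene','s14');im3,c3=snap('top','t14')
s=manip.sense();print(s['tcp_pos'],s['force'],s['finger_gap'],2*np.arctan2(s['tool_rot'][1],s['tool_rot'][0])-np.pi)
a=cv2.resize(im2[160:260,200:320],None,fx=4,fy=5,interpolation=cv2.INTER_CUBIC)
b=cv2.resize(im3[170:270,270:350],None,fx=4,fy=5,interpolation=cv2.INTER_CUBIC)
cv2.imwrite('pics/s14c.png',np.hstack([a,b]))
```

```text
[0.4127 0.056  0.0399] [-1.8918 -0.3813  3.0843] 0.2806083660384989 -0.08670961443237424
```

View pics/s14c.png

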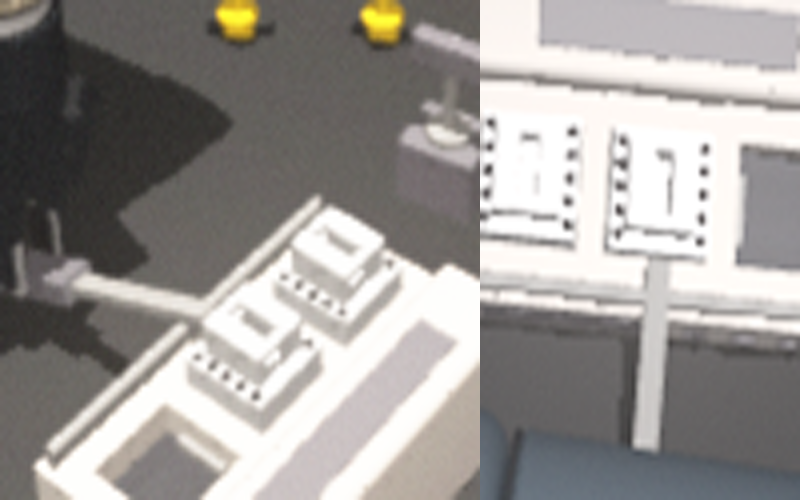

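>>> {"op": "arm_command", "data": {"rows": [[[0,0,15],0,1],[[0,0,25],0,1],[[0,0,25],0,1],[[2,12,15],-0.14,1],[[2,14,0],-0.18,1],[[2,14,0],-0.18,1],[[2,14,0],-0.18,1],[[2,14,0],-0.18,1],[[2,14,0],-0.18,1],[[2,14,0],-0.18,1],[[2,14,0],-0.18,1],[[0,0,0],0,1]]}}

```text
t: 26.42
tcp_pos: [0.4296, 0.1661, 0.1196]
tool_rot: [0.675, 0.737, -0.001, -0.001]
force: [0.0, 0.3, -1.2]
finger_gap: 0.281
```

>>> {"op": "arm_command", "data": {"rows": [[[0,0,-25],0,1],[[0,0,-30],0,1],[[0,0,-20],0,1],[[0,0,-12],0,1],[[0,0,-4],0,1],[[0,0,-3],0,1],[[0,0,-3],0,1],[[0,0,-2],0,1],[[0,0,-2],0,1],[[0,0,-2],0,1],[[0,0,0],0,1]]}}

```text
t: 27.8
tcp_pos: [0.4318, 0.1644, 0.0196]
tool_rot: [0.676, 0.737, 0.001, 0.002]
force: [0.1, -10.2, 18.7]
finger_gap: 0.282
```

>>> {"op": "arm_command", "data": {"rows": [[[0,0,0],0,0.1],[[0,0,0],0,0.0],[[0,0,0],0,-0.2],[[0,0,0],0,-0.4],[[0,0,0],0,-0.6],[[0,0,0],0,-0.6],[[0,0,30],0,-0.6],[[0,0,40],0,-0.6],[[0,0,50],0,-0.6],[[0,0,40],0,-0.6]]}}

```text
t: 29.05
tcp_pos: [0.4308, 0.1657, 0.1789]
tool_rot: [0.677, 0.736, 0.0, 0.0]
force: [1.4, 0.1, 0.5]
finger_gap: 0.802
```

Run:
```python
from h import *
np.set_printoptions(precision=4,suppress=True)
im2,c2=snap('scene','s15');im3,c3=snap('wrist','w15')
s=manip.sense();print(s['tcp_pos'],s['force'],s['finger_gap'],2*np.arctan2(s['tool_rot'][1],s['tool_rot'][0]),s['q'])
a=cv2.resize(im2[120:280,180:340],None,fx=2.6,fy=2.6,interpolation=cv2.INTER_CUBIC)
b=cv2.resize(im3,None,fx=.65,fy=.65)
b=np.vstack([b,np.zeros((a.shape[0]-b.shape[0],b.shape[1],3),np.uint8)])
cv2.imwrite('pics/s15c.png',np.hstack([a,b]))
```

```text
[0.4333 0.1661 0.1809] [ 0.8142 -0.2812  0.397 ] 0.803981126955989 1.655080305178662 [0.1245 0.4086 1.8964 0.0001 0.8273 0.0402]
```

View pics/s15c.png

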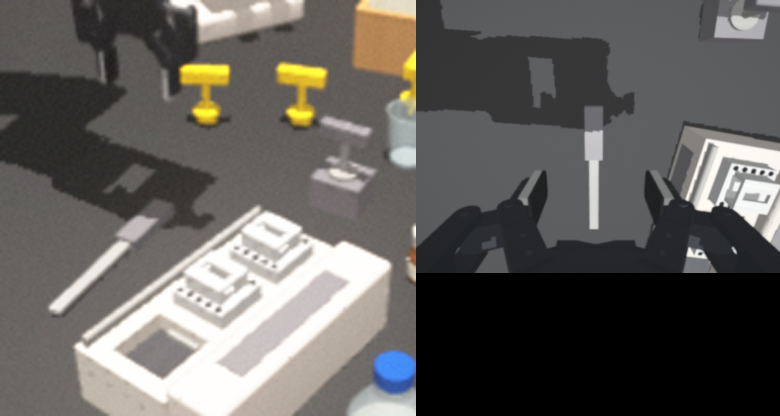

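>>> {"op": "arm_command", "data": {"rows": [[[15,15,10],-0.16,-0.6],[[16,15,10],-0.16,-0.6],[[16,15,10],-0.16,-0.6],[[16,15,10],-0.16,-0.6],[[16,15,0],-0.16,-0.6],[[16,15,0],-0.16,-0.6],[[16,15,0],-0.16,-0.6],[[16,15,0],-0.16,-0.6],[[16,16,0],-0.16,-0.6],[[16,16,0],-0.155,-0.6],[[0,0,0],0,-0.6],[[0,0,0],0,-0.6]]}}

```text
t: 30.65
tcp_pos: [0.5886, 0.317, 0.2159]
tool_rot: [1.0, 0.031, -0.002, 0.001]
force: [0.7, 0.7, 0.5]
finger_gap: 0.798
```

Run:
```python
from h import *
np.set_printoptions(precision=4,suppress=True)
im3,c3=snap('wrist','w16');snap('top','t16');
s=manip.sense();print(s['tcp_pos'],s['force'],s['finger_gap'],2*np.arctan2(s['tool_rot'][1],s['tool_rot'][0]),s['q'])
```

```text
[0.5888 0.3169 0.2166] [-1.0501 -0.2236  0.4376] 0.7998916612953414 0.06067120475151682 [ 0.3271  0.6151  1.3385 -0.0001  1.1901  1.8372]
```

View pics/w16.png

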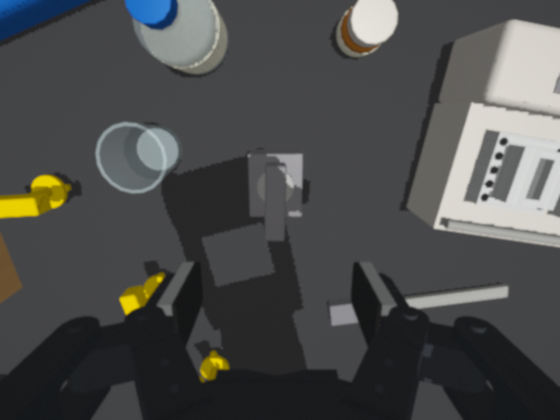

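Run:
```python
from h import *
im,c=load('w16')
cv2.imwrite('pics/c16.png',cv2.resize(im[135:255,225:325],None,fx=6,fy=5,interpolation=cv2.INTER_CUBIC)+0)
im,c=load('t16')
```

```text
(no output)
```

View pics/c16.png

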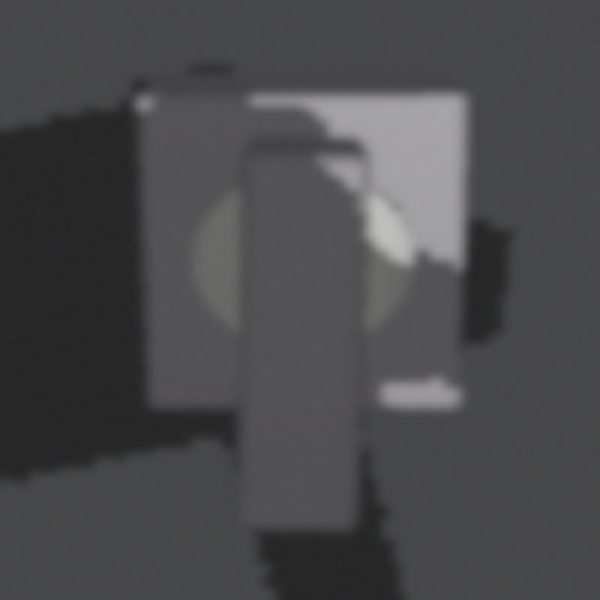

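Run:
```python
from h import *
np.set_printoptions(precision=4,suppress=True)
im,c=load('w16')
def P(u,v,z): return onz(c,225+u/6,135+v/5,z)
k=np.array([P(245,155,.105),P(364,155,.105),P(358,528,.105),P(240,528,.105)]);print(k,k.mean(0))
f=(k[0]+k[1])/2;n=(k[2]+k[3])/2;print('yaw',np.arctan2(f[1]-n[1],f[0]-n[0]),np.linalg.norm(f-n))
s=np.array([P(137,95,.04),P(468,95,.04),P(462,408,.04),P(150,408,.04)]);print(s,s.mean(0))
f=(s[0]+s[1])/2;n=(s[2]+s[3])/2;print('yaw',np.arctan2(f[1]-n[1],f[0]-n[0]),np.linalg.norm(f-n))
print('collar',(P(192,265,.045)+P(412,265,.045))/2)
```

```text
[[0.6217 0.3257 0.105 ]
 [0.6226 0.3112 0.105 ]
 [0.5638 0.3078 0.105 ]
 [0.5628 0.3232 0.105 ]] [0.5927 0.317  0.105 ]
yaw 0.05060621162819325 0.058876629386536504
[[0.6206 0.3441 0.04  ]
 [0.6238 0.2934 0.04  ]
 [0.5633 0.2891 0.04  ]
 [0.5602 0.3396 0.04  ]] [0.592  0.3166 0.04  ]
yaw 0.07190335663888478 0.06063204312518804
collar [0.5914 0.3169 0.045 ]
```

>>> {"op": "arm_command", "data": {"rows": [[[2,0.5,-40],0,-0.6],[[0,0,-40],0,-0.4],[[0,0,-30],0,-0.4],[[0,0,-14],0,-0.4],[[0,0,-4],0,-0.4],[[0,0,0],0,-0.4],[[0,0,0],0,0.3]]}}

```text
t: 31.62
tcp_pos: [0.5928, 0.3185, 0.0907]
tool_rot: [1.0, 0.03, 0.001, -0.0]
force: [0.3, 0.2, 0.8]
finger_gap: 0.501
```

Run:
```python
from h import *
np.set_printoptions(precision=4,suppress=True)
im3,c3=snap('wrist','w17')
s=manip.sense();print(s['tcp_pos'],s['force'],s['finger_gap'],2*np.arctan2(s['tool_rot'][1],s['tool_rot'][0]),s['q'])
```

```text
[0.5926 0.3184 0.0906] [-0.2029  0.6695 -0.1527] 0.416976469643425 0.059863007934335154 [0.3273 0.7705 1.4178 0.     0.9508 1.8382]
```

View pics/w17.png

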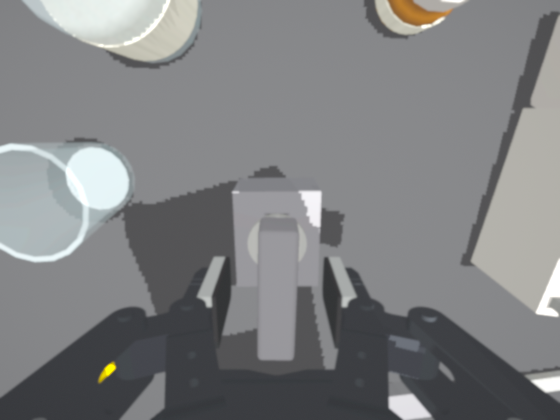

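>>> {"op": "arm_command", "data": {"rows": [[[0,0,-3],0,0.3],[[0,0,0],0,1],[[0,0,0],0,1],[[0,0,0],0,1],[[0,0,0],0,1],[[0,0,0],0,1]], "squeeze": 60}}

```text
t: 32.42
tcp_pos: [0.5919, 0.3182, 0.0864]
tool_rot: [1.0, 0.03, 0.0, -0.0]
force: [-0.8, 0.5, 1.3]
finger_gap: 0.178
```

>>> {"op": "arm_command", "data": {"rows": [[[0,0,8],0,1],[[0,0,15],0,1],[[0,0,20],0,1],[[0,0,30],0,1],[[0,0,30],0,1],[[0,0,10],0,1],[[0,0,0],0,1],[[0,0,0],0,1]]}}

```text
t: 33.42
tcp_pos: [0.591, 0.3178, 0.198]
tool_rot: [1.0, 0.03, -0.001, 0.0]
force: [0.2, 0.6, -1.5]
finger_gap: 0.177
```

Run:
```python
from h import *
np.set_printoptions(precision=4,suppress=True)
im3,c3=snap('wrist','w18');im2,c2=snap('scene','s18')
s=manip.sense();print(s['tcp_pos'],s['force'],s['finger_gap'],2*np.arctan2(s['tool_rot'][1],s['tool_rot'][0]),s['q'])
a=cv2.resize(im2[100:240,240:380],None,fx=2.8,fy=2.8,interpolation=cv2.INTER_CUBIC)
b=cv2.resize(im3,None,fx=.7,fy=.7)
b=np.vstack([b,np.zeros((a.shape[0]-b.shape[0],b.shape[1],3),np.uint8)])
cv2.imwrite('pics/s18c.png',np.hstack([a,b]))
```

```text
[0.591  0.3178 0.1976] [-0.0582  0.5924 -0.8131] 0.18003517125654117 0.05974749228872807 [0.3272 0.6389 1.3485 0.     1.1571 1.8383]
```

View pics/s18c.png

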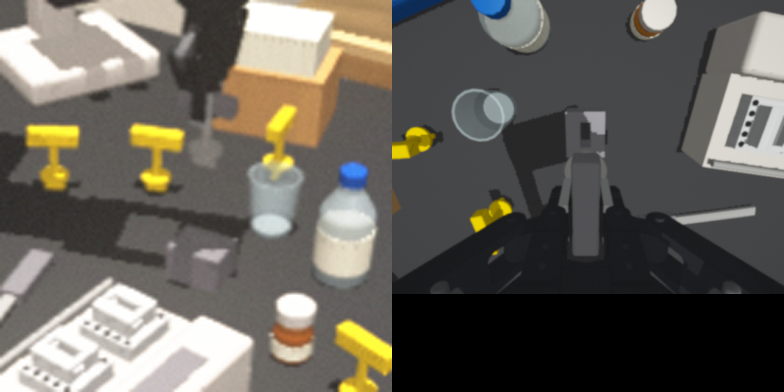

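>>> {"op": "arm_command", "data": {"rows": [[[2,-20,2],-0.03,1],[[2,-25,2],-0.03,1],[[2,-25,2],-0.03,1],[[2,-25,2],-0.03,1],[[2,-25,2],-0.026,1],[[0,-10,0],0,1],[[0,0,0],0,1],[[0,0,0],0,1]]}}

```text
t: 34.52
tcp_pos: [0.6017, 0.1887, 0.209]
tool_rot: [0.999, -0.043, -0.0, -0.0]
force: [-0.0, 0.7, -0.3]
finger_gap: 0.18
```

Run:
```python
from h import *
np.set_printoptions(precision=4,suppress=True)
im3,c3=snap('wrist','w19');im2,c2=snap('scene','s19')
s=manip.sense();print(s['tcp_pos'],s['force'],s['finger_gap'],2*np.arctan2(s['tool_rot'][1],s['tool_rot'][0]),s['q'])
```

```text
[0.6016 0.189  0.2091] [-0.9638  0.1242 -0.9567] 0.17711512542680855 -0.08509539270755992 [0.1274 0.5721 1.4509 0.0003 1.1187 1.7831]
```

View pics/w19.png

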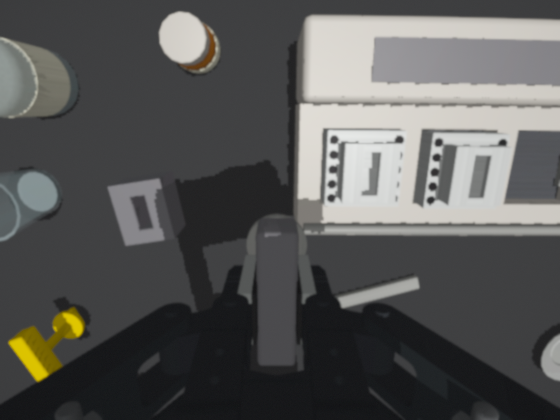

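Run:
```python
from h import *
im,c=load('w19')
cv2.imwrite('pics/c19.png',cv2.resize(im[120:220,320:520],None,fx=4,fy=5,interpolation=cv2.INTER_CUBIC))
```

```text
(no output)
```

View pics/c19.png

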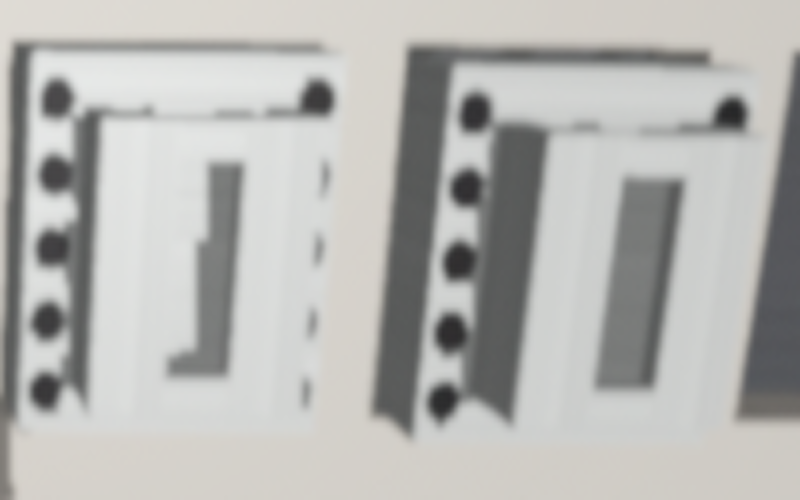

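Run:
```python
from h import *
np.set_printoptions(precision=4,suppress=True)
im,c=load('w19')
for n,q in(('C',[(182,163),(244,163),(229,377),(167,377)]),('B',[(625,178),(684,180),(655,388),(594,388)])):
    k=np.array([onz(c,320+u/4,120+v/5,.1015) for u,v in q]);f=(k[0]+k[1])/2;m=(k[2]+k[3])/2
    print(n,k.mean(0),'len',np.linalg.norm(f-m),'w',np.linalg.norm(k[0]-k[1]),'yaw',np.arctan2(f[1]-m[1],f[0]-m[0]))
```

```text
C [0.6241 0.1162 0.1015] len 0.031635765745062154 w 0.011148008067401063 yaw -0.08873288067362936
B [0.6155 0.036  0.1015] len 0.03127653506471612 w 0.010933146583615293 yaw -0.08643685095051079
```

>>> {"op": "arm_command", "data": {"rows": [[[5,-17,0],0,1],[[5,-18,0],0,1],[[5,-18,0],0,1],[[5.5,-18,0],0,1],[[0,0,0],-0.002,1],[[0,0,-15],0,1],[[0,0,-12],0,1],[[0,0,0],0,1]]}}

```text
t: 35.62
tcp_pos: [0.6208, 0.1178, 0.1801]
tool_rot: [0.999, -0.044, -0.002, 0.0]
force: [-0.5, 0.7, -1.8]
finger_gap: 0.179
```

Run:
```python
from h import *
np.set_printoptions(precision=4,suppress=True)
im2,c2=snap('scene','s20')
s=manip.sense();print(s['tcp_pos'],s['force'],s['finger_gap'],2*np.arctan2(s['tool_rot'][1],s['tool_rot'][0]),s['q'])
cv2.imwrite('pics/s20c.png',cv2.resize(im2[140:240,230:330],None,fx=6,fy=6,interpolation=cv2.INTER_CUBIC))
```

```text
[0.6215 0.1178 0.181 ] [ 0.001  -0.7228 -2.0449] 0.17721182936574326 -0.08732740267236686 [0.0109 0.6089 1.4685 0.0001 1.0666 1.6689]
```

View pics/s20c.png

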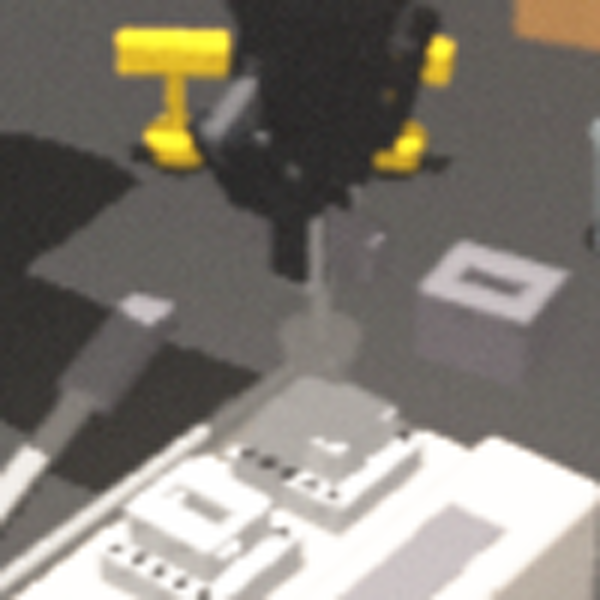

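>>> {"op": "arm_command", "data": {"rows": [[[0.5,0.2,-7],0,1],[[0,0,-6],0,1],[[0,0,-4],0,1],[[0,0,-3],0,1],[[0,0,-3],0,1],[[0,0,0],0,1]]}}

```text
t: 36.42
tcp_pos: [0.6227, 0.1173, 0.159]
tool_rot: [0.999, -0.044, -0.0, 0.0]
force: [0.0, -0.7, -1.5]
finger_gap: 0.177
```

>>> {"op": "arm_command", "data": {"rows": [[[0,0,-3],0,1],[[0,0,-3],0,1],[[0,0,-2],0,1],[[0,0,-1.5],0,1],[[0,0,-1],0,1],[[0,0,0],0,1]]}}

```text
t: 37.17
tcp_pos: [0.6228, 0.1174, 0.1487]
tool_rot: [0.999, -0.044, -0.0, -0.0]
force: [0.2, -0.2, -0.7]
finger_gap: 0.175
```

>>> {"op": "arm_command", "data": {"rows": [[[0,0,-1],0,1],[[0,0,-1],0,1],[[0,0,0],0,1]]}}

```text
t: 37.55
tcp_pos: [0.6231, 0.1174, 0.1478]
tool_rot: [0.999, -0.044, 0.001, 0.0]
force: [-1.4, -0.4, 4.7]
finger_gap: 0.176
```

Run:
```python
from h import *
np.set_printoptions(precision=4,suppress=True)
im2,c2=snap('scene','s21')
s=manip.sense();print(s['tcp_pos'],s['force'],s['finger_gap'],2*np.arctan2(s['tool_rot'][1],s['tool_rot'][0]),s['q'])
cv2.imwrite('pics/s21c.png',cv2.resize(im2[140:240,230:330],None,fx=6,fy=6,interpolation=cv2.INTER_CUBIC))
```

```text
[0.6231 0.1174 0.1478] [-1.1928 -0.5021  5.3346] 0.17633998907551948 -0.08810694439533077 [ 0.0102  0.6518  1.4919 -0.0001  0.9969  1.6692]
```

View pics/s21c.png

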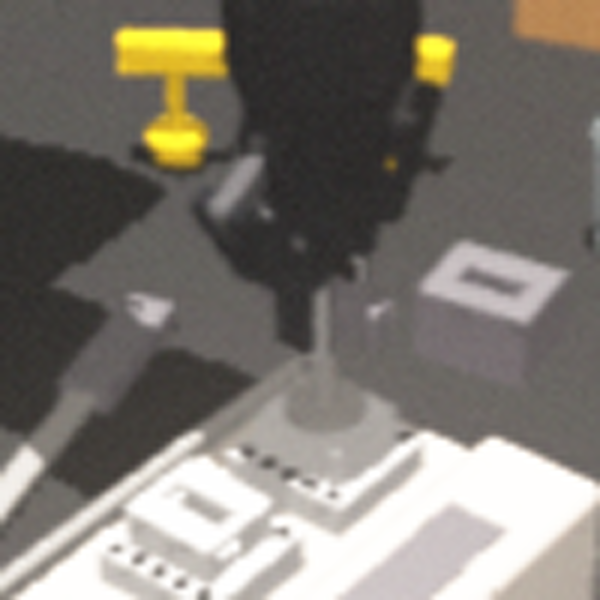

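>>> {"op": "arm_command", "data": {"rows": [[[0,0,1.5],0,1],[[0,0,0],0.157,1],[[0,0,0],0.157,1],[[0,0,0],0.157,1],[[0,0,0],0.157,1],[[0,0,0],0.157,1],[[0,0,0],0.157,1],[[0,0,0],0.157,1],[[0,0,0],0.157,1],[[0,0,0],0.157,1],[[0,0,0],0.158,1],[[0,0,0],0,1]]}}

```text
t: 39.1
tcp_pos: [0.6229, 0.1173, 0.1479]
tool_rot: [0.738, 0.675, -0.0, -0.0]
force: [-0.6, 0.0, -0.5]
finger_gap: 0.176
```

Run:
```python
from h import *
np.set_printoptions(precision=4,suppress=True)
im2,c2=snap('scene','s22');snap('wrist','w22')
s=manip.sense();print(s['tcp_pos'],s['force'],s['ft_torque'],s['finger_gap'],2*np.arctan2(s['tool_rot'][1],s['tool_rot'][0]),s['q'])
```

```text
[0.6227 0.1174 0.1479] [-0.4278 -0.1334 -1.6805] [ 0.0212 -0.0298  0.0096] 0.18038762899116143 1.4803447953207969 [0.0102 0.6517 1.4918 0.0001 0.9986 0.1006]
```

View pics/w22.png

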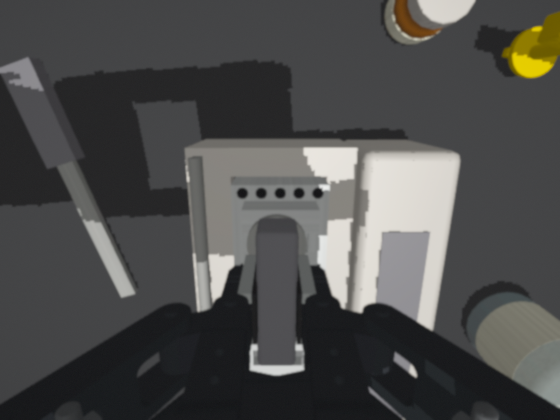

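Run:
```python
from h import *
np.set_printoptions(precision=4,suppress=True)
im,c=load('top0')
print('bottleC top',onz(c,403,163,.1),'base',onz(c,393,178,0.0))
print('bottle blue', onz(c,342,115,.13))
im3,c3=snap('top','t22')
cv2.imwrite('pics/t22c.png',cv2.resize(im3[140:340,200:480],None,fx=2.8,fy=2.8))
```

```text
bottleC top [ 0.7208 -0.1774  0.1   ] base [ 0.7118 -0.1772  0.    ]
bottle blue [ 0.8329 -0.0279  0.13  ]
```

View pics/t22c.png

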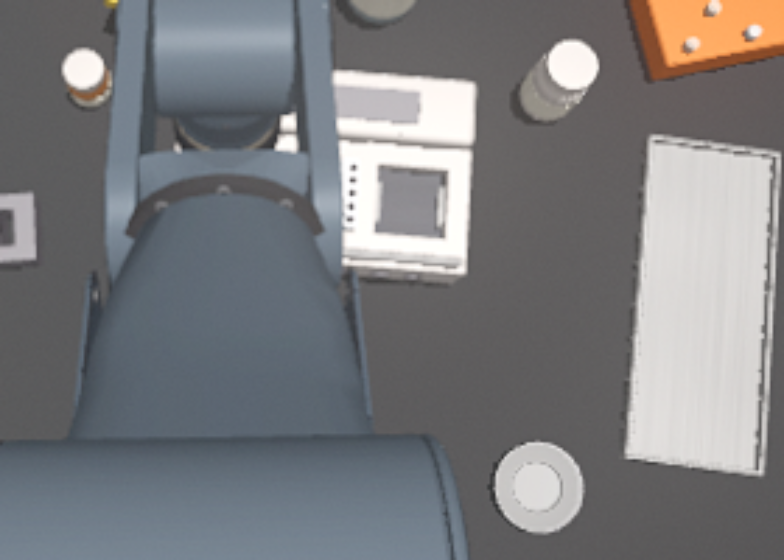

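>>> {"op": "arm_command", "data": {"rows": [[[0,0,2],0,1],[[0,0,2],0,1],[[0,0,2],0,1],[[0,0,3],0,1],[[0,0,3],0,1],[[0,0,3],0,1],[[0,0,0],0,1]], "squeeze": 80}}

```text
t: 40.12
tcp_pos: [0.623, 0.1174, 0.1636]
tool_rot: [0.738, 0.675, 0.0, 0.0]
force: [0.3, -0.2, -3.4]
finger_gap: 0.174
```

Run:
```python
from h import *
np.set_printoptions(precision=4,suppress=True)
im2,c2=snap('scene','s23')
s=manip.sense();print(s['tcp_pos'],s['force'],s['ft_torque'],s['finger_gap'],2*np.arctan2(s['tool_rot'][1],s['tool_rot'][0]),s['q'])
cv2.imwrite('pics/s23c.png',cv2.resize(im2[140:260,210:330],None,fx=5,fy=5,interpolation=cv2.INTER_CUBIC))
```

```text
[0.6229 0.1174 0.1634] [ 0.1057  0.1085 -4.7405] [ 0.0032 -0.0016 -0.0015] 0.16947942846528632 1.482790300984834 [0.0102 0.6316 1.4808 0.     1.0289 0.0982]
```

View pics/s23c.png

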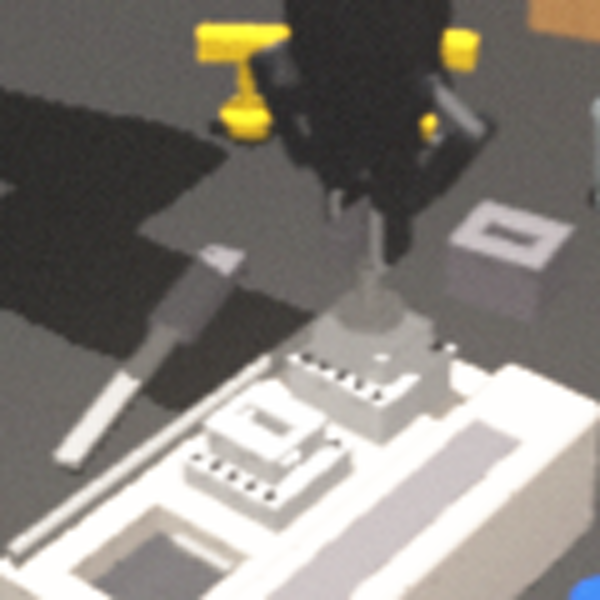

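>>> {"op": "arm_command", "data": {"rows": [[[0,0,10],0,1],[[0,0,15],0,1],[[0,0,20],0,1],[[0,0,15],0,1],[[0,0,5],0,1],[[-1,-12,0],0,1],[[-2,-22,0],0,1],[[-2,-26,0],0,1],[[-2,-26,0],0,1],[[-3,-28,0],-0.01,1],[[-3,-28,0],-0.01,1],[[-3,-28,0],-0.01,1]]}}

```text
t: 41.68
tcp_pos: [0.6057, -0.0553, 0.2273]
tool_rot: [0.748, 0.664, -0.001, -0.001]
force: [0.5, -0.1, -4.7]
finger_gap: 0.174
```

>>> {"op": "arm_command", "data": {"rows": [[[-3,-28,0],-0.01,1],[[-3,-28,0],-0.01,1],[[-3,-28,0],-0.01,1],[[-3,-28,0],0,1],[[-3,-28,0],0,1],[[-3,-28,0],0,1],[[-3,-28,0],0,1],[[-2,-26,0],0,1],[[-2,-22,0],0,1],[[0,0,0],0,1],[[0,0,0],0,1]]}}

```text
t: 43.05
tcp_pos: [0.5816, -0.296, 0.2279]
tool_rot: [0.757, 0.653, 0.0, -0.001]
force: [-0.3, 0.3, -4.2]
finger_gap: 0.167
```

Run:
```python
from h import *
np.set_printoptions(precision=4,suppress=True)
im2,c2=snap('scene','s24');snap('wrist','w24')
s=manip.sense();print(s['tcp_pos'],s['force'],s['ft_torque'],s['finger_gap'],2*np.arctan2(s['tool_rot'][1],s['tool_rot'][0]),s['q'])
```

```text
[ 0.5818 -0.2955  0.2281] [-0.1797  0.7837 -4.9157] [-0.015   0.0507 -0.0405] 0.1710042794365315 1.4239187002847613 [-0.641   0.5806  1.3728  0.0005  1.1892 -0.4943]
```

View pics/w24.png

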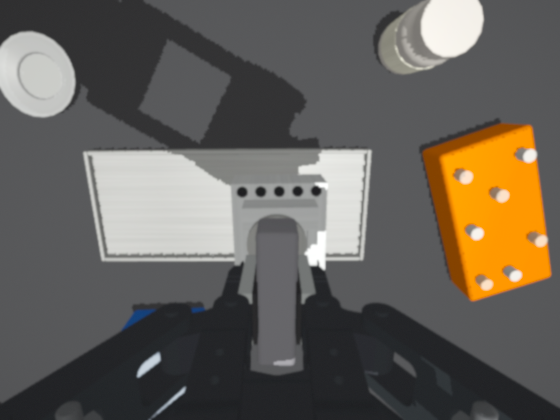

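View pics/s24.png

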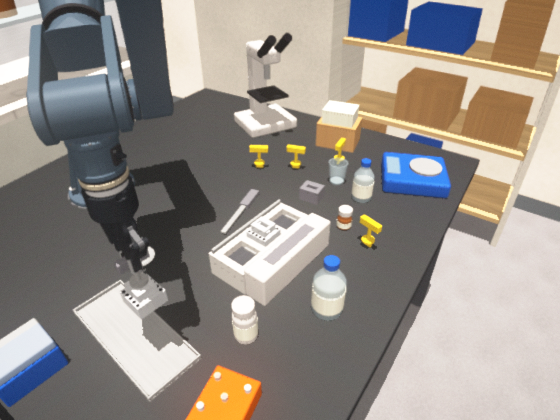

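Run:
```python
from h import *
np.set_printoptions(precision=4,suppress=True)
im,c=load('w24')
k=np.array([onz(c,u,v,.014) for u,v in[(84,150),(371,150),(362,261),(101,261)]]);print(k,k.mean(0))
l=(k[0]+k[3])/2;r=(k[1]+k[2])/2;d=r-l;print(np.linalg.norm(d),np.arctan2(d[1],d[0]))
yaw=np.arctan2(d[1],d[0])
for cen in(k.mean(0)[:2],np.array([.523,-.3157])):
  for o in(.06,-.06): print(cen+o*np.array([np.cos(yaw),np.sin(yaw)]))
```

```text
[[ 0.3881 -0.2332  0.014 ]
 [ 0.6827 -0.2768  0.014 ]
 [ 0.6645 -0.401   0.014 ]
 [ 0.3682 -0.3582  0.014 ]] [ 0.5259 -0.3173  0.014 ]
0.2986030919623604 -0.14525206428036586
[ 0.5852 -0.326 ]
[ 0.4665 -0.3086]
[ 0.5824 -0.3244]
[ 0.4636 -0.307 ]
```

>>> {"op": "arm_command", "data": {"rows": [[[1,-15,0],0,1],[[0.5,-14,0],0,1],[[0,0,0],0,1],[[0,0,-20],0,1],[[0,0,-30],0,1],[[0,0,-30],0,1],[[0,0,-20],0,1],[[0,0,-10],0,1],[[0,0,-5],0,1],[[0,0,0],0,1]]}}

```text
t: 44.4
tcp_pos: [0.5837, -0.3258, 0.1136]
tool_rot: [0.757, 0.653, 0.0, 0.0]
force: [0.3, -0.2, -3.8]
finger_gap: 0.178
```

Run:
```python
from h import *
np.set_printoptions(precision=4,suppress=True)
im2,c2=snap('scene','s25');im3,c3=snap('wrist','w25')
s=manip.sense();print(s['tcp_pos'],s['force'],s['finger_gap'])
a=cv2.resize(im2[220:390,60:210],None,fx=2.6,fy=2.6,interpolation=cv2.INTER_CUBIC)
b=cv2.resize(im3,None,fx=.7,fy=.7)
b=np.vstack([b,np.zeros((a.shape[0]-b.shape[0],b.shape[1],3),np.uint8)])
cv2.imwrite('pics/s25c.png',np.hstack([a,b]))
```

```text
[ 0.5839 -0.326   0.1142] [ 0.0548  0.7957 -5.0951] 0.16991795698032652
```

View pics/s25c.png

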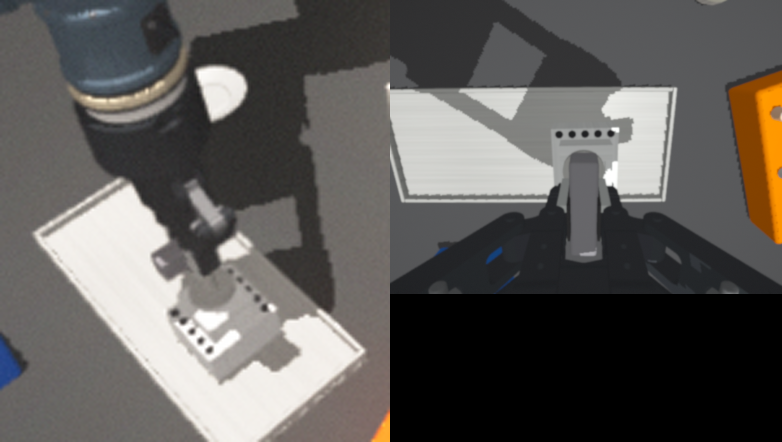

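Above the tray floor with good side clearance. Set down.

>>> {"op": "arm_command", "data": {"rows": [[[0,0,-3],0,1],[[0,0,-3],0,1],[[0,0,-2],0,1],[[0,0,-2],0,1],[[0,0,-1],0,1],[[0,0,0],0,1]]}}

```text
t: 45.25
tcp_pos: [0.5838, -0.326, 0.1028]
tool_rot: [0.757, 0.653, 0.0, 0.001]
force: [0.1, 0.4, -1.0]
finger_gap: 0.171
```

>>> {"op": "arm_command", "data": {"rows": [[[0,0,-1.5],0,1],[[0,0,0],-0.157,1],[[0,0,0],-0.157,1],[[0,0,0],-0.157,1],[[0,0,0],-0.157,1],[[0,0,0],-0.157,1],[[0,0,0],-0.157,1],[[0,0,0],-0.157,1],[[0,0,0],-0.157,1],[[0,0,0],-0.157,1],[[0,0,0],-0.157,1],[[0,0,0],0,1]]}}

```text
t: 46.75
tcp_pos: [0.5835, -0.3257, 0.1008]
tool_rot: [0.997, -0.073, 0.0, 0.0]
force: [0.3, 0.5, -1.3]
finger_gap: 0.176
```

Run:
```python
from h import *
np.set_printoptions(precision=4,suppress=True)
im2,c2=snap('scene','s26');im3,c3=snap('wrist','w26')
s=manip.sense();print(s['tcp_pos'],s['force'],s['ft_torque'],s['finger_gap'],2*np.arctan2(s['tool_rot'][1],s['tool_rot'][0]))
a=cv2.resize(im2[220:390,60:210],None,fx=2.6,fy=2.6,interpolation=cv2.INTER_CUBIC)
b=cv2.resize(im3,None,fx=.7,fy=.7)
b=np.vstack([b,np.zeros((a.shape[0]-b.shape[0],b.shape[1],3),np.uint8)])
cv2.imwrite('pics/s26c.png',np.hstack([a,b]))
```

```text
[ 0.5834 -0.3257  0.1008] [-0.6272  0.0721 -0.7215] [-0.0594 -0.0258 -0.0237] 0.171758741053603 -0.1447825873845605
```

View pics/s26c.png

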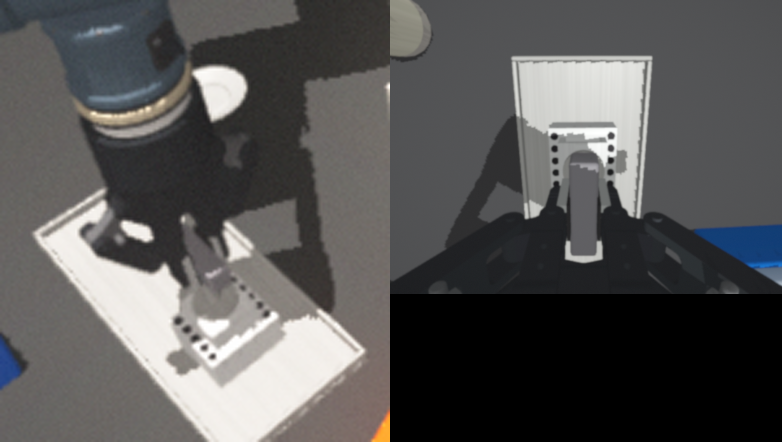

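>>> {"op": "arm_command", "data": {"rows": [[[0,0,2],0,1],[[0,0,3],0,1],[[0,0,3],0,1],[[0,0,3],0,1],[[0,0,0],0,1]]}}

```text
t: 47.48
tcp_pos: [0.5836, -0.3258, 0.1122]
tool_rot: [0.997, -0.073, 0.0, 0.0]
force: [1.4, -0.3, -1.5]
finger_gap: 0.17
```

>>> {"op": "arm_command", "data": {"rows": [[[0,0,15],0,1],[[0,0,25],0,1],[[0,0,30],0,1],[[0,0,18],0,1],[[3,25,0],0.01,1],[[3,37,0],0.01,1],[[3,40,0],0.01,1],[[3,40,0],0.01,1],[[4,40,0],0.01,1],[[4,40,0],0.008,1],[[4,40,0],0,1],[[4,40,0],0,1]]}}

```text
t: 48.98
tcp_pos: [0.6098, -0.0206, 0.1985]
tool_rot: [0.999, -0.044, -0.002, -0.001]
force: [0.8, -0.2, -0.9]
finger_gap: 0.172
```

>>> {"op": "arm_command", "data": {"rows": [[[2,35,0],0,1],[[2,27,0],0,1],[[0,0,0],0,1],[[0,0,0],0,1]]}}

```text
t: 49.48
tcp_pos: [0.6145, 0.0387, 0.199]
tool_rot: [0.999, -0.044, -0.001, 0.0]
force: [0.2, 0.4, -1.1]
finger_gap: 0.176
```

Run:
```python
from h import *
np.set_printoptions(precision=4,suppress=True)
im2,c2=snap('scene','s27')
s=manip.sense();print(s['tcp_pos'],s['force'],s['finger_gap'],2*np.arctan2(s['tool_rot'][1],s['tool_rot'][0]))
cv2.imwrite('pics/s27c.png',cv2.resize(im2[140:400,60:340],None,fx=2.3,fy=2.3,interpolation=cv2.INTER_CUBIC))
```

```text
[0.6147 0.0382 0.1992] [-0.0703  0.1567 -1.2839] 0.17187047967383873 -0.08920099226263667
```

View pics/s27c.png

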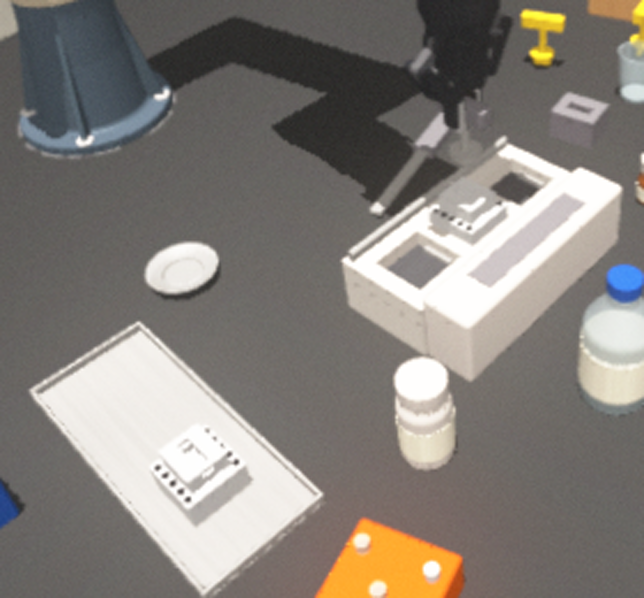

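>>> {"op": "arm_command", "data": {"rows": [[[0.5,-0.5,-15],0,1],[[0,0,-12],0,1],[[0,0,-8],0,1],[[0,0,-4],0,1],[[0,0,0],0,1]], "squeeze": 60}}

```text
t: 50.15
tcp_pos: [0.6157, 0.0378, 0.1603]
tool_rot: [0.999, -0.045, -0.0, -0.0]
force: [-0.0, 0.2, -1.3]
finger_gap: 0.167
```

>>> {"op": "arm_command", "data": {"rows": [[[0,0,-3],0,1],[[0,0,-3],0,1],[[0,0,-2],0,1],[[0,0,-2],0,1],[[0,0,-1],0,1],[[0,0,0],0,1]]}}

```text
t: 50.9
tcp_pos: [0.6158, 0.0378, 0.1496]
tool_rot: [0.999, -0.045, -0.0, -0.0]
force: [0.4, 0.5, -1.5]
finger_gap: 0.173
```

Through the slot without contact. Quarter turn, then lift.

>>> {"op": "arm_command", "data": {"rows": [[[0,0,-1],0,1],[[0,0,0],0.157,1],[[0,0,0],0.157,1],[[0,0,0],0.157,1],[[0,0,0],0.157,1],[[0,0,0],0.157,1],[[0,0,0],0.157,1],[[0,0,0],0.157,1],[[0,0,0],0.157,1],[[0,0,0],0.157,1],[[0,0,0],0.158,1],[[0,0,0],0,1]]}}

```text
t: 52.4
tcp_pos: [0.6159, 0.0378, 0.1487]
tool_rot: [0.738, 0.674, 0.0, 0.0]
force: [0.2, -0.2, -1.4]
finger_gap: 0.172
```

>>> {"op": "arm_command", "data": {"rows": [[[0,0,2],0,1],[[0,0,2],0,1],[[0,0,2],0,1],[[0,0,3],0,1],[[0,0,3],0,1],[[0,0,3],0,1],[[0,0,0],0,1]], "squeeze": 80}}

```text
t: 53.28
tcp_pos: [0.6161, 0.0378, 0.1641]
tool_rot: [0.738, 0.675, 0.0, 0.0]
force: [-1.4, 0.5, -3.1]
finger_gap: 0.17
```

Run:
```python
from h import *
np.set_printoptions(precision=4,suppress=True)
im2,c2=snap('scene','s28')
s=manip.sense();print(s['tcp_pos'],s['force'],s['finger_gap'],2*np.arctan2(s['tool_rot'][1],s['tool_rot'][0]))
cv2.imwrite('pics/s28c.png',cv2.resize(im2[140:260,210:330],None,fx=5,fy=5,interpolation=cv2.INTER_CUBIC))
```

```text
[0.616  0.0378 0.1639] [-0.328  -0.1491 -3.6837] 0.17221622028829536 1.4817748358578762
```

View pics/s28c.png

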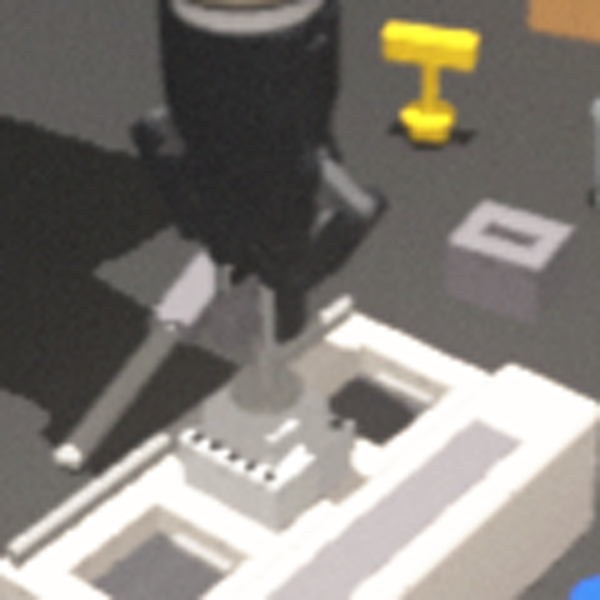

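>>> {"op": "arm_command", "data": {"rows": [[[0,0,10],0,1],[[0,0,20],0,1],[[0,0,15],0,1],[[0,0,5],0,1],[[-5,-13,0],0,1],[[-9,-22,0],0,1],[[-11,-25,0],-0.01,1],[[-11,-25,0],-0.01,1],[[-11,-25,0],-0.01,1],[[-11,-25,0],-0.01,1],[[-11,-25,0],-0.01,1],[[-11,-25,0],-0.008,1]]}}

```text
t: 54.82
tcp_pos: [0.5343, -0.1484, 0.2129]
tool_rot: [0.757, 0.653, -0.001, -0.001]
force: [-0.4, -0.3, -3.8]
finger_gap: 0.173
```

>>> {"op": "arm_command", "data": {"rows": [[[-11,-25,0],0,1],[[-11,-25,0],0,1],[[-11,-25,0],0,1],[[-11,-25,0],0,1],[[-11,-25,0],0,1],[[-10.5,-22,0],0,1],[[-5,-11,0],0,1],[[0,0,0],0,1],[[0,0,0],0,1]]}}

```text
t: 55.95
tcp_pos: [0.4652, -0.3043, 0.2134]
tool_rot: [0.757, 0.653, 0.0, -0.001]
force: [-0.1, 0.4, -4.2]
finger_gap: 0.173
```

Run:
```python
from h import *
np.set_printoptions(precision=4,suppress=True)
im2,c2=snap('scene','s29');im3,c3=snap('wrist','w29')
s=manip.sense();print(s['tcp_pos'],s['force'],s['finger_gap'],2*np.arctan2(s['tool_rot'][1],s['tool_rot'][0]))
a=cv2.resize(im2[180:390,40:250],None,fx=1.9,fy=1.9,interpolation=cv2.INTER_CUBIC)
b=cv2.resize(im3,None,fx=.7,fy=.7)
b=np.vstack([b,np.zeros((a.shape[0]-b.shape[0],b.shape[1],3),np.uint8)])
cv2.imwrite('pics/s29c.png',np.hstack([a,b]))
```

```text
[ 0.4655 -0.3042  0.2136] [-0.6061  0.8061 -3.6062] 0.1734854415352375 1.4248497255390107
```

View pics/s29c.png

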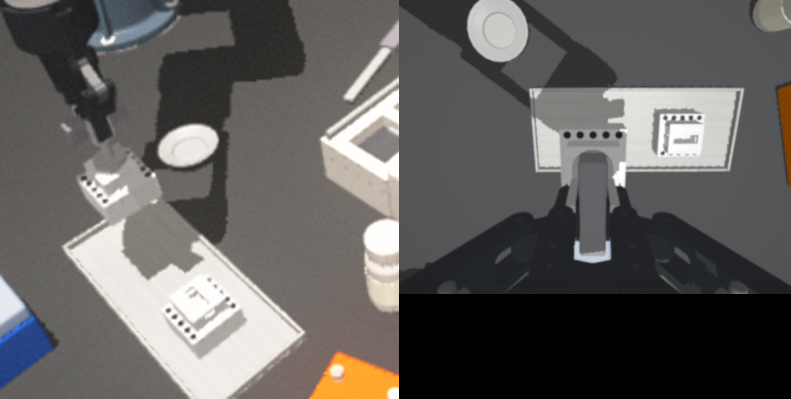

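>>> {"op": "arm_command", "data": {"rows": [[[-1,-4,-10],0,1],[[0,0,-20],0,1],[[0,0,-25],0,1],[[0,0,-22],0,1],[[0,0,-14],0,1],[[0,0,-7],0,1],[[0,0,-4],0,1],[[0,0,-3],0,1],[[0,0,-2],0,1],[[0,0,-2],0,1],[[0,0,-1],0,1],[[0,0,0],0,1]]}}

```text
t: 57.55
tcp_pos: [0.4644, -0.3091, 0.1037]
tool_rot: [0.757, 0.653, -0.0, 0.0]
force: [-0.3, -0.4, -3.6]
finger_gap: 0.17
```

Run:
```python
from h import *
np.set_printoptions(precision=4,suppress=True)
im2,c2=snap('scene','s30');im3,c3=snap('wrist','w30')
s=manip.sense();print(s['tcp_pos'],s['force'],s['finger_gap'],2*np.arctan2(s['tool_rot'][1],s['tool_rot'][0]))
a=cv2.resize(im2[180:390,40:250],None,fx=1.9,fy=1.9,interpolation=cv2.INTER_CUBIC)
b=cv2.resize(im3,None,fx=.7,fy=.7)
b=np.vstack([b,np.zeros((a.shape[0]-b.shape[0],b.shape[1],3),np.uint8)])
cv2.imwrite('pics/s30c.png',np.hstack([a,b]))
```

```text
[ 0.4644 -0.3092  0.1038] [ 1.1609 -0.0953 -3.7388] 0.17079217246384001 1.42377579091473
```

View pics/s30c.png

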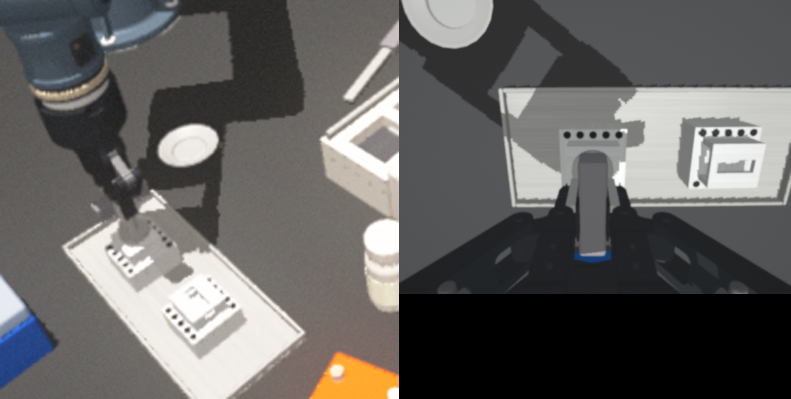

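>>> {"op": "arm_command", "data": {"rows": [[[0,0,-1],0,1],[[0,0,-1],0,1],[[0,0,-0.5],0,1],[[0,0,0],0,1]]}}

```text
t: 58.15
tcp_pos: [0.4644, -0.3092, 0.1013]
tool_rot: [0.757, 0.653, 0.0, 0.0]
force: [0.2, -0.5, -1.0]
finger_gap: 0.169
```

>>> {"op": "arm_command", "data": {"rows": [[[0,0,0],-0.157,1],[[0,0,0],-0.157,1],[[0,0,0],-0.157,1],[[0,0,0],-0.157,1],[[0,0,0],-0.157,1],[[0,0,0],-0.157,1],[[0,0,0],-0.157,1],[[0,0,0],-0.157,1],[[0,0,0],-0.157,1],[[0,0,0],-0.157,1],[[0,0,0],0,1]]}}

```text
t: 59.52
tcp_pos: [0.4644, -0.3092, 0.1013]
tool_rot: [0.997, -0.072, 0.0, 0.0]
force: [0.4, 0.5, -0.9]
finger_gap: 0.172
```

>>> {"op": "arm_command", "data": {"rows": [[[0,0,2],0,1],[[0,0,3],0,1],[[0,0,3],0,1],[[0,0,3],0,1],[[0,0,0],0,1]]}}

```text
t: 60.15
tcp_pos: [0.4645, -0.3093, 0.1126]
tool_rot: [0.997, -0.073, 0.0, 0.0]
force: [0.4, -0.1, -1.0]
finger_gap: 0.174
```

>>> {"op": "arm_command", "data": {"rows": [[[0,0,15],0,1],[[0,0,30],0,1],[[0,0,30],0,1],[[0,0,15],0,1],[[5,25,0],0.01,1],[[7,36,0],0.02,1],[[8,38,0],0.02,1],[[8,38,0],0.02,1],[[8,38,0],0.02,1],[[8,38,0],0.02,1],[[8,38,0],0.02,1],[[8,38,0],0.02,1]]}}

```text
t: 61.65
tcp_pos: [0.5242, -0.0188, 0.2022]
tool_rot: [1.0, 0.002, -0.0, -0.0]
force: [-0.4, 0.0, -1.8]
finger_gap: 0.169
```

>>> {"op": "arm_command", "data": {"rows": [[[8,38,0],0.02,1],[[8,38,0],0.02,1],[[8,38,0],0.015,1],[[8,38,0],0,1],[[8,38,0],0,1],[[8,38,0],0,1],[[8,38,0],0,1],[[7,36,0],0,1],[[5,30,0],0,1],[[0,0,0],0,1]]}}

```text
t: 62.9
tcp_pos: [0.5919, 0.3139, 0.2018]
tool_rot: [1.0, 0.031, -0.0, -0.0]
force: [0.2, -0.7, -1.3]
finger_gap: 0.169
```

Run:
```python
from h import *
np.set_printoptions(precision=4,suppress=True)
im2,c2=snap('scene','s31');im3,c3=snap('wrist','w31')
s=manip.sense();print(s['tcp_pos'],s['force'],s['finger_gap'],2*np.arctan2(s['tool_rot'][1],s['tool_rot'][0]))
```

```text
[0.5917 0.3115 0.2017] [-0.0377 -0.1306 -1.6592] 0.17334385456172538 0.05951732416642982
```

View pics/w31.png

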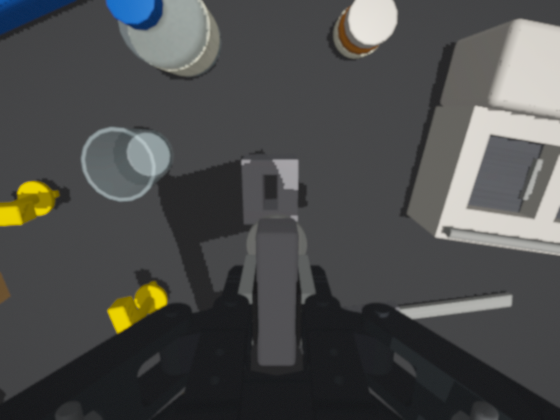

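View pics/s31.png

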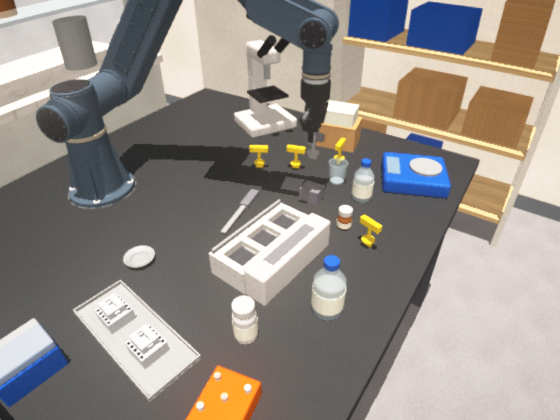

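>>> {"op": "arm_command", "data": {"rows": [[[0,4,0],0,1],[[0,2.5,0],0,1],[[0,0,-20],0,1],[[0,0,-30],0,1],[[0,0,-25],0,1],[[0,0,-12],0,1],[[0,0,-4],0,1],[[0,0,0],0,1]], "squeeze": 50}}

```text
t: 64.0
tcp_pos: [0.5929, 0.3184, 0.1118]
tool_rot: [1.0, 0.029, 0.001, -0.0]
force: [0.0, 0.4, -1.4]
finger_gap: 0.167
```

Run:
```python
from h import *
np.set_printoptions(precision=4,suppress=True)
im2,c2=snap('scene','s32')
s=manip.sense();print(s['tcp_pos'],s['force'],s['finger_gap'],2*np.arctan2(s['tool_rot'][1],s['tool_rot'][0]))
cv2.imwrite('pics/s32c.png',cv2.resize(im2[130:220,265:355],None,fx=6,fy=6,interpolation=cv2.INTER_CUBIC))
```

```text
[0.5931 0.3186 0.1122] [-0.2077  0.4283 -1.0532] 0.1729005567358083 0.058685943049238305
```

View pics/s32c.png

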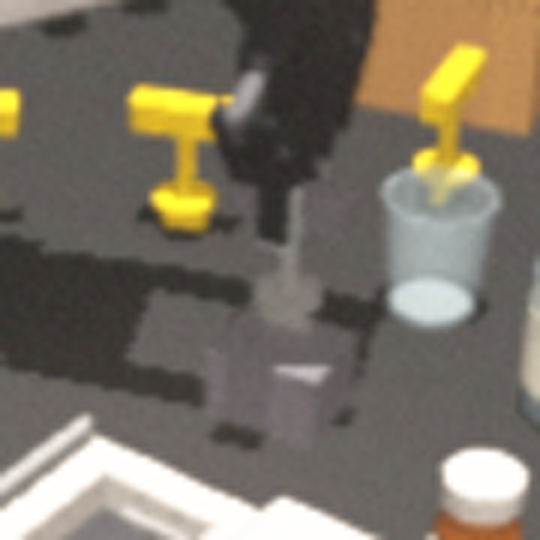

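>>> {"op": "arm_command", "data": {"rows": [[[-0.5,-0.3,-4],0,1],[[0,0,-4],0,1],[[0,0,-4],0,1],[[0,0,-3],0,1],[[0,0,0],0,1]]}}

```text
t: 64.68
tcp_pos: [0.5916, 0.318, 0.0958]
tool_rot: [1.0, 0.029, -0.0, 0.0]
force: [0.1, 0.1, -0.9]
finger_gap: 0.176
```

>>> {"op": "arm_command", "data": {"rows": [[[0,0,-3],0,1],[[0,0,-3],0,1],[[0,0,-2],0,1],[[0,0,-1],0,1],[[0,0,0],0,1]]}}

```text
t: 65.3
tcp_pos: [0.5918, 0.3181, 0.0871]
tool_rot: [1.0, 0.029, -0.0, 0.0]
force: [1.4, 0.3, -1.3]
finger_gap: 0.17
```

>>> {"op": "arm_command", "data": {"rows": [[[0,0,-0.7],0,1],[[0,0,0],0,1],[[0,0,0],0,0.6],[[0,0,0],0,0.4],[[0,0,0],0,0.0],[[0,0,0],0,-0.2],[[0,0,0],0,-0.4],[[0,0,0],0,-0.4]]}}

```text
t: 66.3
tcp_pos: [0.5919, 0.3181, 0.0865]
tool_rot: [1.0, 0.029, 0.0, -0.0]
force: [0.5, -0.7, 0.3]
finger_gap: 0.697
```

>>> {"op": "arm_command", "data": {"rows": [[[0,0,20],0,-0.4],[[0,0,40],0,-0.4],[[0,0,50],0,-0.4],[[-20,0,30],0,-0.4],[[-40,0,0],0,-0.4],[[-40,0,0],0,-0.4],[[-40,0,0],0,-0.4],[[0,0,0],0,-0.4],[[0,0,0],0,-0.4]]}}

```text
t: 67.42
tcp_pos: [0.4531, 0.3185, 0.2279]
tool_rot: [1.0, 0.03, 0.002, -0.001]
force: [0.3, 0.1, 0.1]
finger_gap: 0.7
```

Run:
```python
from h import *
np.set_printoptions(precision=4,suppress=True)
im2,c2=snap('scene','s33');im3,c3=snap('top','t33');snap('wrist','w33')
s=manip.sense();print(s['tcp_pos'],s['force'],s['finger_gap'],2*np.arctan2(s['tool_rot'][1],s['tool_rot'][0]))
cv2.imwrite('pics/t33c.png',cv2.resize(im3[120:340,120:490],None,fx=2.1,fy=2.1,interpolation=cv2.INTER_CUBIC))
a=cv2.resize(im2[150:220,280:350],None,fx=5.6,fy=5.6,interpolation=cv2.INTER_CUBIC)
b=cv2.resize(im2[270:370,70:200],None,fx=3,fy=3.92,interpolation=cv2.INTER_CUBIC)
cv2.imwrite('pics/s33c.png',np.hstack([a,b]))
```

```text
[0.4533 0.3182 0.227 ] [0.8518 0.262  1.0124] 0.6987112706633548 0.058163366609574454
```

View pics/s33c.png

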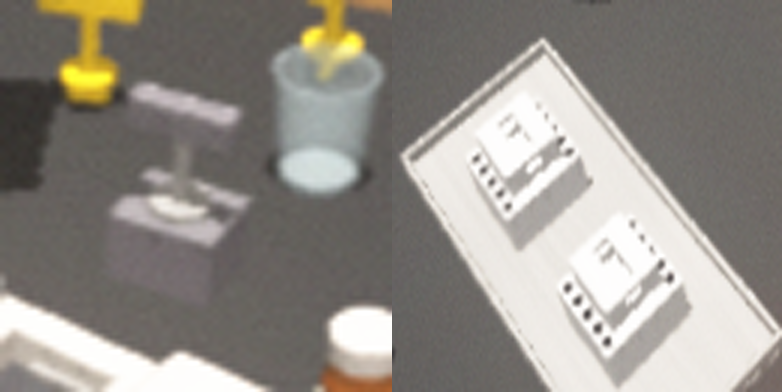

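View pics/t33c.png

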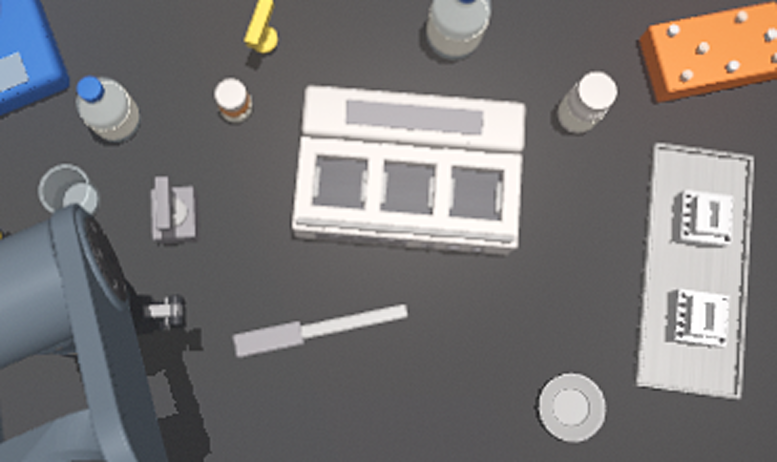

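View pics/w33.png

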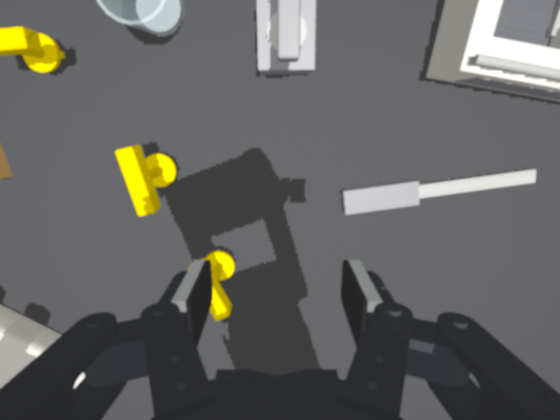

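Run:
```python
from h import *
print(manip.sense()['t']); print(manip.sign_off())
```

```text
67.575
the job is handed in; nothing more can be done
None
```

The job is done and handed in at 67.6 s of the 210 s allowed. Only blocks B and C were there; the y = -80 mm well (A) was empty.

- **Levering:** I loosened both blocks with the bar, C first and then B. Both times the pressing force fell from 11–13 N to 1–3 N as the block came free, and the pictures showed it staying raised. The bar was then laid flat on the bench.
- **Fetching:** I took the grey key (not a yellow look-alike) from its stand and locked it in each block with a quarter turn. Both blocks went into the tray about 120 mm apart. The key came free of each without lifting it.
- **Last pictures:**
  - All three wells are empty.
  - Both blocks appear upright inside the tray walls.
  - The key is seated in its stand as at the start.
  - The bar lies on the bench, and the jars, beaker and dish look unmoved.
- **Disagreements:** The wrist and top cameras differed by about 2–3 mm, so I aimed between them. Neither slot was touched on the way in. In one wrist view the bar's angle looked a little off, but I didn't measure whether it had been knocked. No check failed.

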